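# Reset the coffee grinder through its finger guard

### The job

The coffee has been coming out bitter, so set the grinder coarser: take the orange key out of the wooden stand, reach down with it through the eye of the finger guard in the hopper, push the spring-loaded grind knob down off its lock and turn it clockwise until its white pointer stands at the orange dot, then ease off so that the knob springs back up and locks there. Do not force anything, put the key back down in its well in the stand and let go of it, and leave the other things on the worktop alone.

Things in the scene. Friction and masses are not known exactly. Their poses are not given: they have to be found in the camera images.
- grinder: Compact silver coffee grinder, 215 x 150 mm, fixed to the worktop, left or right. Head top at 175 mm; above it an open clear hopper, outer radius 69 mm, rim 235 mm above the worktop. Origin on the worktop below the knob's axis; z up, -x is its front. The guard in the hopper and the spring knob belong to it. More than 20 N between key and grinder does harm.
- guard_eye (a point): Centre of the round hole in the steel finger guard inside the hopper, at the guard's upper face, 215 mm above the worktop. The hole is 26 mm across and 4 mm thick, on the knob's axis; five thin spokes hold it. Fingers do not fit through, the key does.
- knob_axis (a point): Point of the grinder on the knob's upright axis where the floor of the knob's slot lay when new, 191 mm above the worktop and 24 mm below the guard's upper face. With the wear of the burrs the knob has sunk by 2 to 9 mm, differently each time and not measured: it must be felt. Knob 34 mm across; slot across its top, 5.6 mm wide, 27 mm long, 9 mm deep.
- knob_top (a point): Point of the grinder on the knob's axis where the middle of the knob's top face and the slot's mouth lay when new, 9 mm above knob_axis; now 2 to 9 mm lower. The knob's spring yields at 4 N and adds 0.8 N per mm. It is off its lock and turns easily once pushed 6 mm down (8.8 N), and meets a hard stop at 7 mm (9.6 N). Turned while less far down, it is blocked.
- orange_dot (a point): The orange dot (8 mm) on the fixed black scale ring round the knob, 42 mm from its axis, among smaller white dots for the other notches, 25 degrees apart. The pointer is a white line on the knob's black skirt, 18 to 34 mm from the axis, in line with the slot.
- knob_turn (a joint): Turn of the knob in rad, growing clockwise from above (coarser). Slot and white pointer lie along the grinder's x axis at 1.091; less turn is towards its +y. Notches every 0.436 rad from 0 to 2.618; orange dot at 1.745. Starts in the notch at 0.436, 0.873 or 1.309, up to 0.05 off (play), rarely caught between two. Let up near a notch, it slides in and locks.
- key: Loose orange grind key, 45 g, 101 mm long, upright in the stand's well. Origin at the blade's tip, z up the shaft, x along blade and wing. From the tip up: steel blade 20 mm (x) by 4 mm (y), rounded tip, up to 14 mm; shaft 10 mm across; collar 33 mm across at 60 to 64 mm; flat wing grip at 65 to 101 mm, 34 mm (x) by 8 mm (y). The same turned by half a turn; about 4 degrees of play in the slot.
- stand: Wooden accessory stand, 66 mm (x) by 126 mm (y), 66 mm high, fixed to the worktop; it may stand left or right. Origin on the worktop below the well. A shallow steel dosing cup, 16 mm high, stands on top of its +y end, 62 mm from the well.
- well (a point): Centre of the mouth of the key's round well in the top of the stand, 66 mm above the worktop; the well is 26 mm across and 60 mm deep. The key hangs in it by its collar, which rests on the stand's top, tip 60 mm below this point.
- mug: White and yellow mug, 94 mm high; a bystander.
- jam_jar: Jar of red jam with a lid, 61 x 90 mm; a bystander.
- spoon: Teaspoon, 137 mm long, lying; a bystander.
- notes: Spiral notepad, 148 x 109 mm, lying; a bystander.
- timer: Red and cream kitchen timer, 60 x 46 mm; a bystander.
- spice: Spice jar with a green cap, 44 x 99 mm; a bystander.
Mind the look-alikes: they are no part of the job. Leave any pink look-alike of the stand alone.

How it is judged (in metres and radians):
On the way, in this order (a step that is already met when the one before it is completed fails the run):
1. the key's blade has gone through the guard and stands in the knob (within 4 mm of its axis, tip lower than 187 mm) (horizontal distance between key and knob_axis below 0.004 m and z of key in the frame of grinder below 0.187 m and angle between key's own z axis and vertical below 0.1 rad), for 0.1 s.
2. the knob is turned to the orange dot's notch (value of joint knob_turn between 1.65 and 1.84 rad), for 0.1 s.
At the end, for the whole second after the job is handed in: The knob stands in the notch at the orange dot (1.65 to 1.84 rad); the key hangs upright in its well again, released and at rest, its collar on the stand (tip within 8 mm of the well's axis and less than 10 mm above the worktop, tilt under 0.1 rad) (all of step 2 and horizontal distance between key and well below 0.008 m and z of key in the frame of stand below 0.01 m and angle between key's own z axis and vertical below 0.1 rad and linear speed of key below 0.02 m/s); the robot touches nothing.
It fails at once if the key is forced against the knob or the guard (more than 20 N) (contact force between key and grinder above 20 N).
It fails at once if the robot strikes or pushes the grinder (more than 10 N) (contact force between any of the fingers, the arm and grinder above 10 N).
It fails at once if the key is jammed against the stand (more than 20 N) (contact force between key and stand above 20 N).
It fails at once if a bystander is moved by more than 30 mm (distance of any of mug, jam_jar, spoon, notes, timer, spice from where it was at the start of the episode above 0.03 m).
It also fails if it takes over 70 s, if anything falls off the work surface, if the arm or the gripper's body presses on something with over 40 N, if the wrist force passes 120 N, or if a joint passes its speed limit or range.

### The arm

A 7-joint arm with a two-finger parallel gripper is mounted at the origin on a cart in front of the work surface, level with it; the furniture and walls round the work are solid. World frame = base frame: x ahead of the robot, y to its left, z up, the work surface at z = 0. Lengths are in mm, angles in rad, forces in N, time in s.
With the tool pointing down it reaches from about 400 to 900 mm from the base axis. Payload 5.5 kg.
Tool frame: the origin (TCP) lies midway between the tips of the shut fingers; the grasp point (between the pads) lies 19 mm behind it; z points along the fingers, y is the line along which they close (so a half turn about z gives the same grasp; the last joint's range is limited). The gripper opens to 85 mm and grips with 20 to 120 N. Pads are 22 mm wide; open, the fingers measure 114 mm over their backs; the gripper's body (76 mm by 85 mm) begins 54 mm behind the grasp point. The pads swing forward as they close: fully open they stand 13 mm farther back than shut.
Start: joints at [1.507, 0.501, -0.427, 1.55, 0.221, 1.138, -0.21], TCP at [208.692, -615.587, 231.31] pointing down, gripper open.
Joint ranges: [-2.88, 2.88], [-0.31, 2.03], [-1.54, 1.56], [0.2, 2.42], [-1.41, 4.55], [0.19, 2.02], [-2.57, 2.57]. Speed limits (rad/s): [2.57, 2.57, 3.14, 3.14, 3.14, 3.14, 3.14].

### API

Orientations are given as a rotation vector (axis times angle).
In Python, from station import bot gives the robot as it stands.
- The arm moves only by the tool carry_out, never from a script. Its argument "plan" is a list of rows, each an object of numbers: "tx", "ty", "tz": the shift along the world's x, y, z in mm; "wx", "wy", "wz": the turn, a rotation vector about the world's x, y, z in degrees. A call has 1 to 8 rows; each row shifts and turns the commanded pose from where the row before left it; what a row does not reach is not made up. A row lasts 1/10 s, in which the tool goes at most 50 mm and 8.59 degrees, less where a joint would pass 70% of its speed; a pose out of reach is approached as far as the arm can. A call with a gripper value outside its range is refused whole. "jaw" is the finger opening in mm, from 0 to 85.4, set as the call begins (left out, the last holds). The fingers move at their own pace and stop on an object; the grip force is fixed at half the most. Time passes only in rows, so rows that do not move let the fingers close. It gives the time, the measured TCP pose, the force, the opening and the grip force at its end, in the units of the state.
- bot.read_state(): the state, without advancing time (a new reading comes with each control period).
- bot.capture(name): name is "side" or "top" or "wrist"; returns a dict with "img" (480x640x3 uint8, blue, green, red), "camera_matrix" (3x3 intrinsics, pixels), "dist_coeffs" ([k1, k2, p1, p2, k3] as OpenCV has them; the pictures are not rectified), "rvec" (rotation vector, rad) and "tvec" (3), from world to camera coordinates, as OpenCV has them. Camera axes: x right, y down, z forward; pixel columns grow to the right and rows downward; lengths in mm; the calibration is good to about 2 mm. A picture is of the moment at which its call begins. There is no depth.
- bot.hand_in(): hands the job in; it is judged then, once.
The state is a dict: "clock": time; "q": joint angles; "qd": joint speeds; "joint_torque": joint torques, N m; "tool_pos": TCP position; "orientation": TCP orientation; "force": force on the tool from outside, world axes, zero at the start; "wrist_torque": the same for the moment, N m; "opening": opening from 0.0 (shut) to 1.0 (fully open); "gripper_force": force on a finger pad.
Only numpy, scipy, OpenCV 4.12 (cv2) and the standard library are available. Lean on these libraries where they do the work, as an engineer would, in place of code of your own. Each camera call takes 0.05 s, during which the arm holds its last target. There are 200 camera calls.

## Working session

There is one attempt and no reset: what is moved stays moved. The work goes in short steps, Python scripts to look and compute and a tool call to move; the robot and the scene stay as the last step left them, time stands still between calls to the robot, and variables do not carry over. Pictures are saved under pics/ and viewed, at most 10 in all, crops included, and the job is handed in when it is done.

Besides the shell and the picture viewer there is one more tool, called after "Request:" as name(argument=value, ...), one argument or row to a line, values as JSON. carry_out: Moves the arm, as the interface text tells. Its arguments: {"type":"object","properties":{"plan":{"type":"array","items":{"type":"object","properties":{"tx":{"type":"number"},"ty":{"type":"number"},"tz":{"type":"number"},"wx":{"type":"number"},"wy":{"type":"number"},"wz":{"type":"number"}}}},"jaw":{"type":"number"}},"required":["plan"]}

```bash
ls; mkdir -p pics; python3 - <<'E'
from station import bot
import cv2
s=bot.read_state(); print(s)
for n in("top","side"):
    c=bot.capture(n); cv2.imwrite(f"pics/{n}0.png",c["img"]); print(n,c["camera_matrix"],c["dist_coeffs"],c["rvec"],c["tvec"])
E
```

```text
pics
{'clock': 0.0, 'q': array([ 1.50718658,  0.50181606, -0.42678401,  1.55144396,  0.22080782,
        1.13828218, -0.21029674]), 'qd': array([ 0.00042993, -0.00023036,  0.00058715, -0.00081096, -0.00040191,
       -0.00135384,  0.00123282]), 'joint_torque': array([ 3.46275274e-04, -5.69521379e+01, -5.81585303e+00, -2.80940527e+01,
        1.07865551e-02,  1.18443085e-02,  2.49996401e-05]), 'tool_pos': array([ 208.39836633, -614.9684172 ,  230.28114708]), 'orientation': array([-3.09787921e+00, -5.10848374e-01,  4.02894015e-04]), 'force': array([ 0.84434798,  0.26608921, -0.38200825]), 'wrist_torque': array([-0.05975654, -0.02093081, -0.03762447]), 'gripper_force': 0.0, 'opening': 0.9946974227121332}
top [[475.18570052   0.         319.58671068]
 [  0.         475.18570052 242.93070328]
 [  0.           0.           1.        ]] [-0.07557191  0.          0.          0.          0.        ] [ 2.13691284 -2.11181966  0.20581254] [ -82.62830534  551.63622729 1430.91084331]
side [[507.86843485   0.         312.22058309]
 [  0.         507.86843485 238.93059974]
 [  0.           0.           1.        ]] [-0.08734265  0.          0.          0.          0.        ] [ 2.24616179 -0.22055152  0.0734017 ] [-545.48115082  156.3949234  1775.61454648]
```

View pics/top0.png

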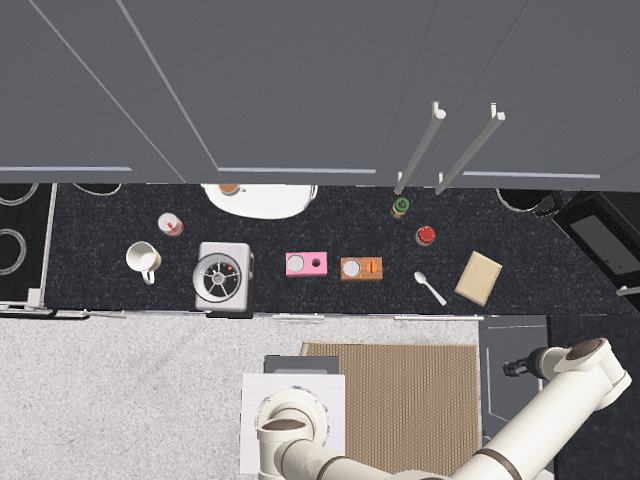

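View pics/side0.png

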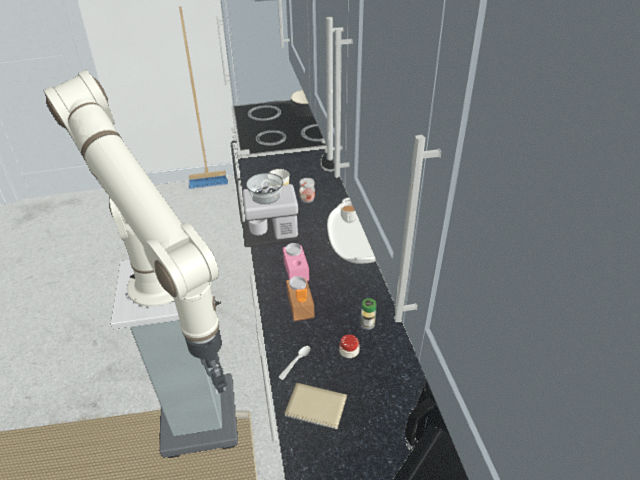

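Top view: wooden stand at about (361,268) with the orange key at (373,267) and its cup at (351,268). The grinder hopper is at (218,278), and the pink look-alike at (306,264).

```bash
cat > h.py <<'E'
from station import bot
import cv2, numpy as np
from scipy.spatial.transform import Rotation as R
def ray(c,uv):
    n=cv2.undistortPoints(np.array(uv,float).reshape(-1,1,2),c["camera_matrix"],c["dist_coeffs"]).reshape(-1,2)
    Rm=cv2.Rodrigues(np.array(c["rvec"]))[0]; o=-Rm.T@np.array(c["tvec"]).ravel()
    return o,np.c_[n,np.ones(len(n))]@Rm
def onz(c,uv,z):
    o,d=ray(c,uv); return o+d*((z-o[2])/d[:,2])[:,None]
def proj(c,P):
    return cv2.projectPoints(np.array(P,float).reshape(-1,3),c["rvec"],c["tvec"],c["camera_matrix"],c["dist_coeffs"])[0].reshape(-1,2)
E
python3 - <<'E'
from h import *
c=bot.capture("top")
print("cam",ray(c,[[0,0]])[0])
print("key",onz(c,[[373,267]],100),"cup",onz(c,[[351,268]],82))
print("stand corners",onz(c,[[341,258],[382,258],[382,279],[341,279]],66).round())
print("hopper",onz(c,[[218,278]],215))
print("edge",onz(c,[[300,316]],0),"base",onz(c,[[300,420]],0))
im=c["img"]
a=cv2.resize(im[235:320,180:265],(500,500),interpolation=cv2.INTER_CUBIC)
b=cv2.resize(im[245:295,330:395],(300,230),interpolation=cv2.INTER_CUBIC)
o=np.zeros((500,800,3),np.uint8);o[:,:500]=a;o[:230,500:]=b
cv2.imwrite("pics/crop1.png",o)
E
```

```text
cam [ 274.25831078  -71.17197819 1509.42132425]
key [[ 472.05130349 -236.79402479  100.        ]] cup [[ 470.76047891 -172.07166974   82.        ]]
stand corners [[ 504. -142.   66.]
 [ 505. -269.   66.]
 [ 440. -268.   66.]
 [ 439. -143.   66.]]
hopper [[420.1881728  201.87587656 215.        ]]
edge [[327.74979696 -17.29390903   0.        ]] base [[ 12.18467446 -22.76600076   0.        ]]
```

View pics/crop1.png

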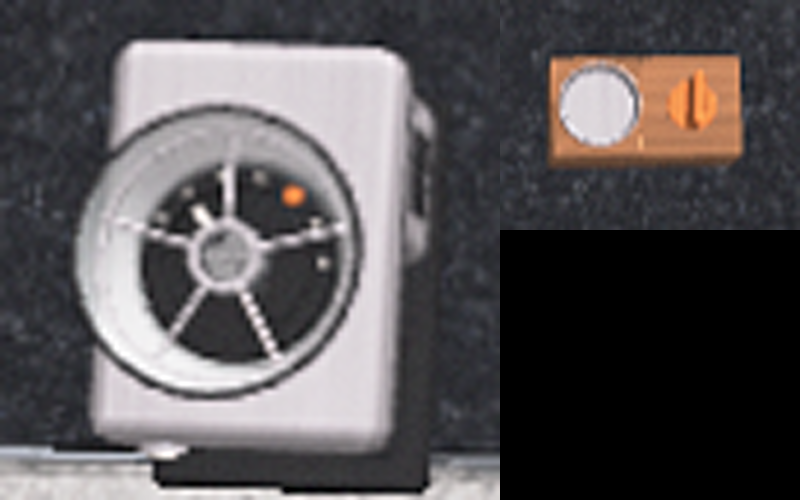

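The crop shows the pointer at the knob's upper left (crop (203,217)), about 37° left of grinder x, so the knob is in the 0.436 notch. The dot is at (293,195), upper right. The key's wing lies roughly along world x. I'm moving above the key.

Request:
carry_out(
  plan=[
    {"tx": 22,"ty": 31,"tz": 3,"wz": -1.7},
    {"tx": 22,"ty": 31,"tz": 3,"wz": -1.7},
    {"tx": 22,"ty": 31,"tz": 3,"wz": -1.7},
    {"tx": 22,"ty": 31,"tz": 3,"wz": -1.7},
    {"tx": 22,"ty": 31,"tz": 3,"wz": -1.7},
    {"tx": 22,"ty": 31,"tz": 3,"wz": -1.7},
    {"tx": 22,"ty": 31,"tz": 3,"wz": -1.7},
  ],
)

```text
invalid input
```

Request:
carry_out(
  plan=[
    {"tx": 22,"ty": 31,"tz": 0,"wz": -1.7},
    {"tx": 22,"ty": 31,"tz": 0,"wz": -1.7},
    {"tx": 22,"ty": 31,"tz": 0,"wz": -1.7},
    {"tx": 22,"ty": 31,"tz": 0,"wz": -1.7},
    {"tx": 22,"ty": 31,"tz": 0,"wz": -1.7},
    {"tx": 0,"ty": 0,"tz": 0},
  ],
)

```text
invalid input
```

```bash
python3 - <<'E'
from h import *
c=bot.capture("wrist"); cv2.imwrite("pics/w1.png",c["img"]); s=bot.read_state()
print(s["tool_pos"],R.from_rotvec(s["orientation"]).as_matrix().round(3),s["force"],s["q"],ray(c,[[0,0]])[0],proj(c,[[472,-237,103]]))
E
```

```text
[ 208.49515704 -615.18448285  230.62466215] [[ 0.947  0.321 -0.   ]
 [ 0.321 -0.947  0.001]
 [ 0.    -0.001 -1.   ]] [ 0.60908496 -0.03906738  0.81023075] [ 1.50721681  0.5015411  -0.42686315  1.55104964  0.22077229  1.13832089
 -0.21032025] [ 273.95175064 -592.9471845   374.40869528] [[  -0.97842931 -188.20989056]]
```

View pics/w1.png

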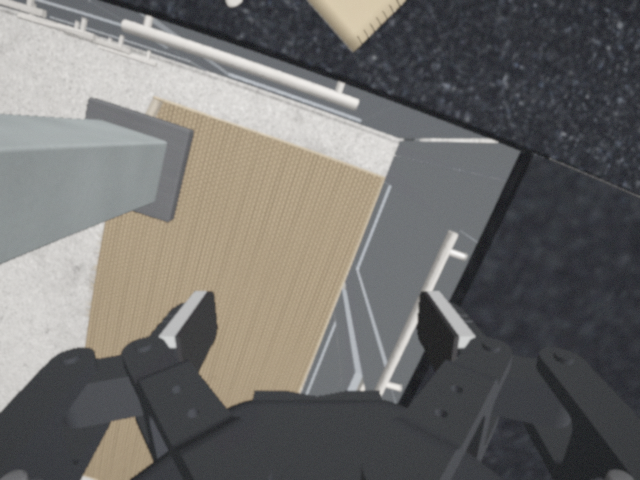

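The arm did not move because the input was invalid; perhaps every row needs all six fields, or jaw is required. The wrist view shows only the floor.

Request:
carry_out(
  plan=[
    {"tx": 22,"ty": 31,"tz": 3,"wx": 0,"wy": 0,"wz": -1.7},
    {"tx": 22,"ty": 31,"tz": 3,"wx": 0,"wy": 0,"wz": -1.7},
    {"tx": 22,"ty": 31,"tz": 3,"wx": 0,"wy": 0,"wz": -1.7},
    {"tx": 22,"ty": 31,"tz": 3,"wx": 0,"wy": 0,"wz": -1.7},
    {"tx": 22,"ty": 31,"tz": 3,"wx": 0,"wy": 0,"wz": -1.7},
    {"tx": 22,"ty": 31,"tz": 3,"wx": 0,"wy": 0,"wz": -1.7},
  ],
)

```text
clock: 0.8
tool_pos: [341.3, -428.2, 249.4]
orientation: [3.133, 0.232, -0.0]
force: [-0.5, -0.4, -0.6]
opening: 0.996
gripper_force: 0.0
```

Request:
carry_out(
  plan=[
    {"tx": 20,"ty": 32,"tz": 0,"wx": 0,"wy": 0,"wz": -1.7},
    {"tx": 20,"ty": 32,"tz": 0,"wx": 0,"wy": 0,"wz": -1.7},
    {"tx": 20,"ty": 32,"tz": 0,"wx": 0,"wy": 0,"wz": -1.7},
    {"tx": 20,"ty": 32,"tz": 0,"wx": 0,"wy": 0,"wz": -1.7},
    {"tx": 20,"ty": 32,"tz": 0,"wx": 0,"wy": 0,"wz": -1.7},
    {"tx": 20,"ty": 31,"tz": 0,"wx": 0,"wy": 0,"wz": 0},
    {"tx": 0,"ty": 0,"tz": 0,"wx": 0,"wy": 0,"wz": 0},
  ],
)

```text
clock: 1.5
tool_pos: [463.8, -232.5, 249.8]
orientation: [-3.139, -0.015, -0.004]
force: [0.1, -0.6, -0.2]
opening: 1.001
gripper_force: 0.0
```

```bash
python3 - <<'E'
from h import *
c=bot.capture("wrist"); cv2.imwrite("pics/w2.png",c["img"]); s=bot.read_state()
print(s["tool_pos"],R.from_rotvec(s["orientation"]).as_matrix().round(3),s["force"],s["q"],ray(c,[[0,0]])[0],proj(c,[[472,-237,103]]))
E
```

```text
[ 462.21256503 -235.55980106  249.53147064] [[ 1.     0.007  0.001]
 [ 0.007 -1.     0.001]
 [ 0.001 -0.001 -1.   ]] [-0.27237584 -0.72559635  0.15676143] [ 0.92975011  0.26390227 -0.5966089   1.85348246  0.16654583  1.07349201
 -1.29479152] [ 532.62491503 -232.1540785   393.88352798] [[322.05334763 212.08270066]]
```

View pics/w2.png

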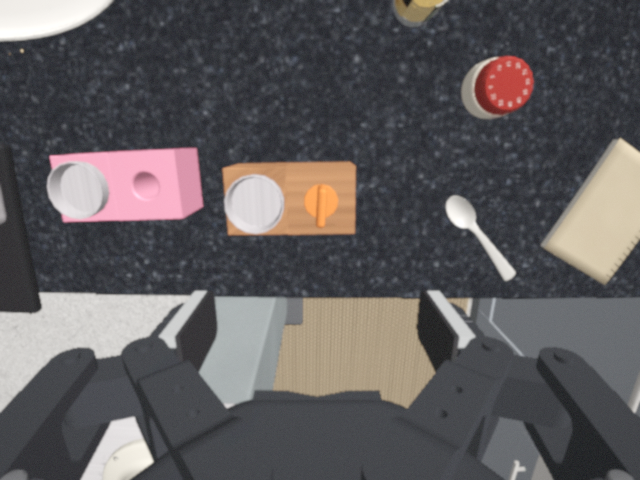

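The wrist view shows the stand with corners (228,166), (355,163), (355,234), (228,234), and the key with its collar at (321,202) and wing along world x. Next, I segment the key and stand colours.

```bash
python3 - <<'E'
from h import *
c=bot.capture("wrist"); im=c["img"]; hsv=cv2.cvtColor(im,cv2.COLOR_BGR2HSV)
m=cv2.inRange(hsv,(5,215,120),(20,255,255)); m[:, :295]=0; m[:,350:]=0; m[:170]=0; m[240:]=0
ys,xs=np.nonzero(m); print(len(xs),xs.min(),xs.max(),ys.min(),ys.max())
for z in(66+4,107): print(z,onz(c,[[xs.min(),202],[xs.max()+1,202],[321,ys.min()],[321,ys.max()+1]],z).round(1))
w=cv2.inRange(hsv,(8,90,90),(20,200,255)); w[:160]=0;w[245:]=0;w[:,:215]=0;w[:,365:]=0
n,l,st,_=cv2.connectedComponentsWithStats(w|m); k=1+st[1:,4].argmax(); pts=np.argwhere(l==k)[:,::-1]
r=cv2.minAreaRect(onz(c,pts,66)[:,:2].astype(np.float32)); print(r)
cv2.imwrite("pics/c2.png",cv2.resize(im[150:250,210:370],(800,500),interpolation=cv2.INTER_CUBIC))
t=bot.capture("top");im=t["img"];h2=cv2.cvtColor(im,cv2.COLOR_BGR2HSV)
E
```

```text
Traceback (most recent call last):
ValueError: zero-size array to reduction operation minimum which has no identity
```

```bash
python3 - <<'E'
from h import *
im=cv2.imread("pics/w2.png"); c=bot.capture("wrist"); im=c["img"]; hsv=cv2.cvtColor(im,cv2.COLOR_BGR2HSV)
for p in[(312,200),(330,204),(321,190),(321,218),(300,180),(345,200)]: print(p,hsv[p[1],p[0]])
cv2.imwrite("pics/c2.png",cv2.resize(im[150:250,210:370],(800,500),interpolation=cv2.INTER_CUBIC))
E
```

```text
(312, 200) [ 14 168 224]
(330, 204) [ 13 151 235]
(321, 190) [ 14 159 253]
(321, 218) [ 14 117 198]
(300, 180) [ 14 114 206]
(345, 200) [ 14 112 212]
```

View pics/c2.png

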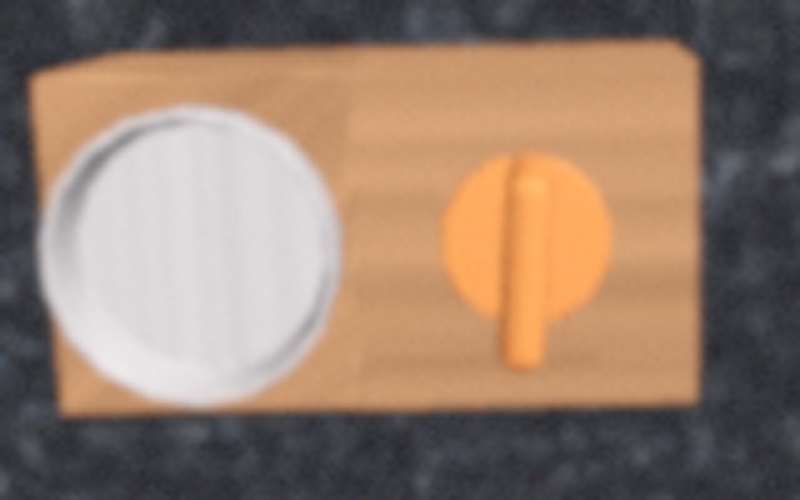

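The key's collar spans crop x 443–613, y 152–325, and the wing's top face runs from about (532,178) to (523,366). The stand's right edge is at x≈699 and its front edge at y≈408.

```bash
python3 - <<'E'
from h import *
c=bot.capture("wrist"); f=lambda x,y:[210+x/5,150+y/5]
print("collar",onz(c,[f(528,238)],70),"edges",onz(c,[f(443,238),f(613,238),f(528,152),f(528,325)],70).round(1))
print("wing",onz(c,[f(532,178),f(523,366)],107).round(1))
print("stand",onz(c,[f(699,60),f(699,406),f(65,413)],66).round(1))
t=bot.capture("top");im=t["img"]
E
```

```text
collar [[ 475.23757231 -238.22846631   70.        ]] edges [[ 475.2 -222.    70. ]
 [ 475.3 -254.4   70. ]
 [ 491.6 -238.2   70. ]
 [ 458.3 -238.2   70. ]]
wing [[ 491.6 -239.   107. ]
 [ 459.2 -237.4  107. ]]
stand [[ 508.4 -270.4   66. ]
 [ 441.  -272.1   66. ]
 [ 439.5 -146.    66. ]]
```

Request:
carry_out(
  jaw=25,
  plan=[
    {"tx": 5,"ty": 0,"tz": -20,"wx": 0,"wy": 0,"wz": -1},
    {"tx": 5,"ty": 0,"tz": -30,"wx": 0,"wy": 0,"wz": -1},
    {"tx": 4,"ty": 0,"tz": -30,"wx": 0,"wy": 0,"wz": -1},
    {"tx": 0,"ty": 0,"tz": -30,"wx": 0,"wy": 0,"wz": 0},
    {"tx": 0,"ty": 0,"tz": -10,"wx": 0,"wy": 0,"wz": 0},
    {"tx": 0,"ty": 0,"tz": 0,"wx": 0,"wy": 0,"wz": 0},
    {"tx": 0,"ty": 0,"tz": 0,"wx": 0,"wy": 0,"wz": 0},
  ],
)

```text
clock: 2.45
tool_pos: [475.1, -239.4, 130.3]
orientation: [3.14, -0.083, 0.002]
force: [0.1, 0.3, 1.3]
opening: 0.296
gripper_force: 0.0
```

```bash
python3 - <<'E'
from h import *
c=bot.capture("wrist"); cv2.imwrite("pics/w3.png",c["img"]); s=bot.read_state()
print(s["tool_pos"],R.from_rotvec(s["orientation"]).as_matrix().round(3),s["force"],s["opening"])
E
```

```text
[ 475.58382111 -239.42535643  130.76179931] [[ 0.999 -0.053  0.002]
 [-0.053 -0.999 -0.001]
 [ 0.002  0.001 -1.   ]] [ 0.64884915 -0.40794606  0.33104768] 0.2911788339504236
```

View pics/w3.png

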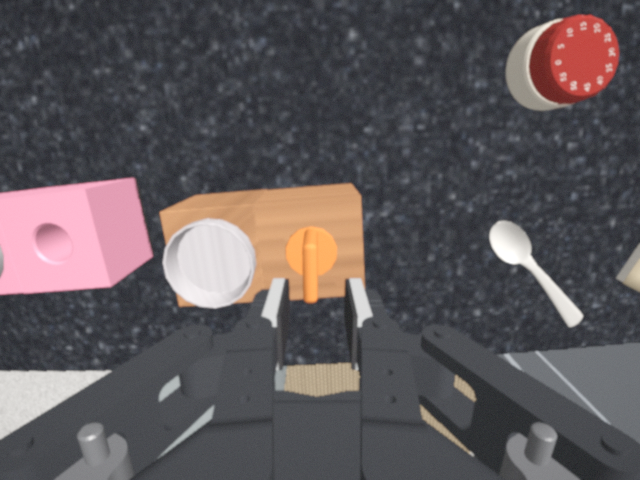

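The wing runs from (310,232) to (311,302), centred between the fingers (inner faces at about 288 and 347), and the cup is clear of them. I'm descending to grasp.

Request:
carry_out(
  jaw=25,
  plan=[
    {"tx": 0,"ty": 1,"tz": -15,"wx": 0,"wy": 0,"wz": 0},
    {"tx": 0,"ty": 0,"tz": -15,"wx": 0,"wy": 0,"wz": 0},
    {"tx": 0,"ty": 0,"tz": -12,"wx": 0,"wy": 0,"wz": 0},
    {"tx": 0,"ty": 0,"tz": -10,"wx": 0,"wy": 0,"wz": 0},
    {"tx": 0,"ty": 0,"tz": -2,"wx": 0,"wy": 0,"wz": 0},
    {"tx": 0,"ty": 0,"tz": 0,"wx": 0,"wy": 0,"wz": 0},
    {"tx": 0,"ty": 0,"tz": 0,"wx": 0,"wy": 0,"wz": 0},
  ],
)

```text
clock: 3.2
tool_pos: [475.1, -237.6, 75.5]
orientation: [3.14, -0.081, 0.001]
force: [-0.2, 0.2, 0.3]
opening: 0.295
gripper_force: 0.0
```

```bash
python3 - <<'E'
from h import *
c=bot.capture("wrist"); cv2.imwrite("pics/w4.png",c["img"]); s=bot.read_state()
print(s["tool_pos"],s["force"],s["opening"])
im=c["img"];hsv=cv2.cvtColor(im,cv2.COLOR_BGR2HSV)
m=cv2.inRange(hsv,(9,135,110),(18,255,255)); n,l,st,ce=cv2.connectedComponentsWithStats(m)
print([(st[i].tolist(),ce[i].round(1).tolist()) for i in range(1,n) if st[i,4]>60])
for p in [(475.3,-238.2,70),(491,-239,107),(459,-237.4,107),(475.3,-221.7,70),(475.3,-254.7,70)]: print(p,proj(c,[p])[0].round(1))
E
```

```text
[ 475.17504045 -237.701915     75.7222898 ] [-0.60847171 -0.52030727 -0.2224395 ] 0.2949955428795328
[([282, 255, 64, 113, 4197], [314.2, 299.8])]
(475.3, -238.2, 70) [317.7 289. ]
(491, -239, 107) [318.1 292.3]
(459, -237.4, 107) [318.1 367.6]
(475.3, -221.7, 70) [283.2 290.6]
(475.3, -254.7, 70) [352.3 287.3]
```

Request:
carry_out(
  jaw=0,
  plan=[
    {"tx": 0,"ty": 0.5,"tz": 0,"wx": 0,"wy": 0,"wz": 0},
    {"tx": 0,"ty": 0,"tz": 0,"wx": 0,"wy": 0,"wz": 0},
    {"tx": 0,"ty": 0,"tz": 0,"wx": 0,"wy": 0,"wz": 0},
    {"tx": 0,"ty": 0,"tz": 0,"wx": 0,"wy": 0,"wz": 0},
    {"tx": 0,"ty": 0,"tz": 0,"wx": 0,"wy": 0,"wz": 0},
  ],
)

```text
clock: 3.75
tool_pos: [475.2, -237.3, 75.9]
orientation: [3.14, -0.082, 0.002]
force: [0.0, 0.7, 6.1]
opening: 0.083
gripper_force: 59.0
```

```bash
python3 - <<'E'
from h import *
c=bot.capture("wrist"); cv2.imwrite("pics/w5.png",c["img"]); s=bot.read_state()
print(s["tool_pos"],s["force"],s["opening"],s["gripper_force"],R.from_rotvec(s["orientation"]).as_matrix().round(3))
im=c["img"];hsv=cv2.cvtColor(im,cv2.COLOR_BGR2HSV)
m=cv2.inRange(hsv,(9,135,110),(18,255,255)); n,l,st,ce=cv2.connectedComponentsWithStats(m)
print([(st[i].tolist(),ce[i].round(1).tolist()) for i in range(1,n) if st[i,4]>60])
for p in [(475.3,-238.2,70),(491,-239,107),(459,-237.4,107),(475.3,-221.7,70),(475.3,-254.7,70),(491.8,-238,70)]: print(p,proj(c,[p])[0].round(1))
E
```

```text
[ 475.20006947 -237.27328791   75.89865752] [-0.31974459  0.75707458  6.76964369] 0.08429286292158444 58.97733271121979 [[ 0.999 -0.052  0.001]
 [-0.052 -0.999 -0.001]
 [ 0.001  0.001 -1.   ]]
[([283, 254, 68, 113, 3046], [316.7, 299.1])]
(475.3, -238.2, 70) [318.3 288.9]
(491, -239, 107) [319.  292.1]
(459, -237.4, 107) [318.9 367.2]
(475.3, -221.7, 70) [283.9 290.5]
(475.3, -254.7, 70) [352.9 287.2]
(491.8, -238, 70) [316.1 256.3]
```

Request:
carry_out(
  jaw=0,
  plan=[
    {"tx": 0,"ty": 0,"tz": 10,"wx": 0,"wy": 0,"wz": 0},
    {"tx": 0,"ty": 0,"tz": 25,"wx": 0,"wy": 0,"wz": 0},
    {"tx": 0,"ty": 0,"tz": 40,"wx": 0,"wy": 0,"wz": 0},
    {"tx": 0,"ty": 0,"tz": 45,"wx": 0,"wy": 0,"wz": 0},
    {"tx": 0,"ty": 0,"tz": 45,"wx": 0,"wy": 0,"wz": 0},
    {"tx": 0,"ty": 0,"tz": 45,"wx": 0,"wy": 0,"wz": 0},
    {"tx": 0,"ty": 0,"tz": 40,"wx": 0,"wy": 0,"wz": 0},
  ],
)

```text
clock: 4.5
tool_pos: [474.5, -236.7, 328.0]
orientation: [3.14, -0.081, 0.001]
force: [0.7, -1.9, -1.5]
opening: 0.081
gripper_force: 58.4
```

Request:
carry_out(
  jaw=0,
  plan=[
    {"tx": -3,"ty": 45,"tz": 0,"wx": 0,"wy": 0,"wz": 0},
    {"tx": -4,"ty": 45,"tz": 0,"wx": 0,"wy": 0,"wz": 0},
    {"tx": -5,"ty": 45,"tz": 0,"wx": 0,"wy": 0,"wz": 0},
    {"tx": -5,"ty": 45,"tz": 0,"wx": 0,"wy": 0,"wz": 0},
    {"tx": -5,"ty": 45,"tz": 0,"wx": 0,"wy": 0,"wz": 0},
    {"tx": -3,"ty": 40,"tz": 0,"wx": 0,"wy": 0,"wz": 0},
    {"tx": 0,"ty": 40,"tz": 0,"wx": 0,"wy": 0,"wz": 0},
    {"tx": 0,"ty": 0,"tz": 0,"wx": 0,"wy": 0,"wz": 0},
  ],
)

```text
clock: 5.3
tool_pos: [448.5, 74.3, 326.1]
orientation: [-3.139, 0.066, -0.002]
force: [0.8, 0.3, -0.8]
opening: 0.09
gripper_force: 58.6
```

```bash
python3 - <<'E'
from h import *
c=bot.capture("wrist"); s=bot.read_state()
print(s["clock"],s["tool_pos"],s["force"],s["opening"],s["gripper_force"],R.from_rotvec(s["orientation"]).as_matrix().round(3),s["q"])
im=c["img"];hsv=cv2.cvtColor(im,cv2.COLOR_BGR2HSV)
m=cv2.inRange(hsv,(9,135,110),(18,255,255)); n,l,st,ce=cv2.connectedComponentsWithStats(m)
print([(st[i].tolist(),ce[i].round(1).tolist()) for i in range(1,n) if st[i,4]>30])
t=bot.capture("top")["img"]; d=bot.capture("side")["img"]
np.savez("caps.npz",w=im)
o=np.zeros((480,800,3),np.uint8); o[:,:640]=im
o[0:160,640:]=cv2.resize(d[140:220,220:300],(160,160)); o[160:320,640:]=cv2.resize(t[235:320,180:265],(160,160))
cv2.imwrite("pics/w6.png",o)
E
```

```text
5.35 [448.90758935  70.96109507 325.75343095] [-0.17898042 -1.32993657 -0.48828365] 0.08342973475705151 58.63142430782318 [[ 0.999 -0.045  0.   ]
 [-0.045 -0.999 -0.   ]
 [ 0.     0.    -1.   ]] [ 0.61303762  0.07016433 -0.85869847  1.88455014  0.05688349  1.21129936
 -1.88066462]
[([192, 218, 12, 12, 99], [197.4, 223.5]), ([283, 256, 67, 109, 3011], [316.8, 298.6])]
```

View pics/w6.png

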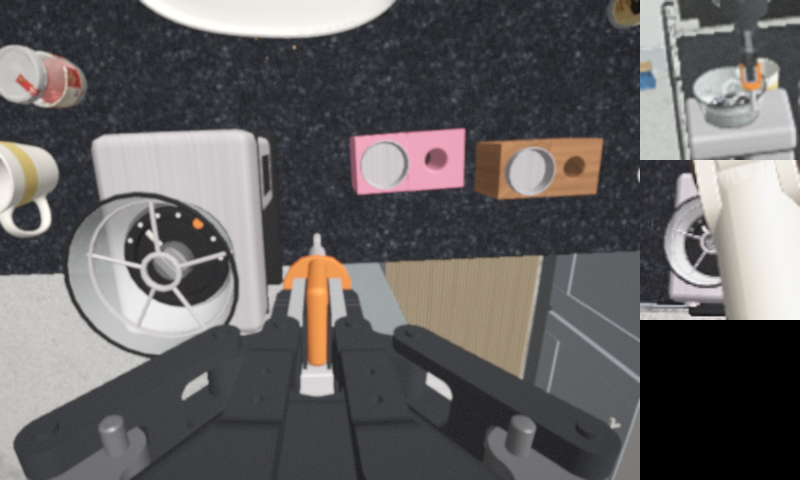

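The wrist view (left part) shows the key held straight, with its tip at about (317,237). The guard eye is at about (164,271), the dot at (197,224) and the pointer at (150,235). Now I compute the eye and dot positions in the world and where the key's tip is in the hand.

```bash
python3 - <<'E'
from h import *
c=bot.capture("wrist"); s=bot.read_state(); im=c["img"]
P=s["tool_pos"];M=R.from_rotvec(s["orientation"]).as_matrix(); print(P,M[:,2])
print("tip pred",proj(c,[P+M@[dx,0,70] for dx in(0,10)]+[P+M@[10,0,60]]),"collar front",proj(c,[P+M@[16.5,0,6],P+M@[0,16.5,6],P+M@[0,-16.5,6]]))
g=cv2.cvtColor(im,cv2.COLOR_BGR2GRAY)
print("eye",onz(c,[[164,271]],215),"dot",onz(c,[[197.4,223.5]],178),onz(c,[[150,235]],178))
print("head corners",onz(c,[[95,137],[252,132],[268,325]],175).round(1))
o=np.vstack([cv2.resize(im[180:340,60:245],(555,480),interpolation=cv2.INTER_CUBIC)])
k=cv2.resize(im[225:285,280:355],(225,180),interpolation=cv2.INTER_CUBIC)
q=np.zeros((480,790,3),np.uint8);q[:,:555]=o;q[:180,560:785]=k
cv2.imwrite("pics/c7.png",q)
E
```

```text
[449.53945875  66.66323397 325.20908357] [-5.09516642e-04 -7.06633388e-04 -9.99999621e-01]
tip pred [[317.44742656 247.58606705]
 [317.48855476 232.91871521]
 [317.53773661 237.19198669]] collar front [[317.94740661 256.01835061]
 [352.33334074 288.65839096]
 [283.33393308 288.55363825]]
eye [[423.01141713 191.76885874 215.        ]] dot [[452.3235522 172.2999437 178.       ]] [[444.08682828 217.10888293 178.        ]]
head corners [[531.9 251.8 175. ]
 [526.9 116.7 175. ]
 [347.1 119.6 175. ]]
```

View pics/c7.png

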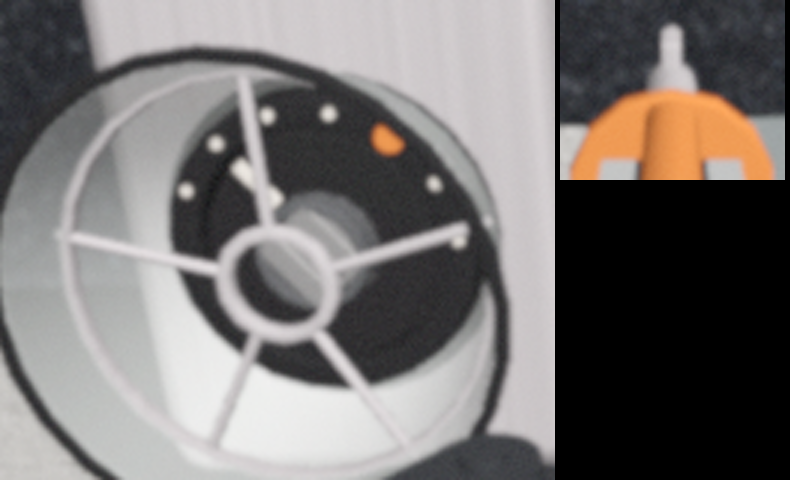

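The crop shows the seven dots, clockwise from (186,190), with orange fifth at (388,139), the pointer line (232,160)–(280,205) and the eye ring centre at about (278,282). The blade tip at px (317.3,233.3) matches the prediction. Now I fit the grinder pose from these.

```bash
python3 - <<'E'
from h import *
from scipy.optimize import least_squares
c=bot.capture("wrist"); s=bot.read_state(); print(s["clock"],s["tool_pos"],s["q"])
cr=np.array([(186,190),(216,143),(267,115),(328,113),(388,138),(434,183),(459,242)])/3+[60,180]
eye=np.array([278.5,282.5])/3+[60,180]
ptr=np.array([(232,160),(280,205)])/3+[60,180]
print("eye",onz(c,[eye],215))
def model(p):
    x,y,a,z,r=p; k=1.091-.4363*np.arange(7)+a
    return np.c_[x+r*np.cos(k),y+r*np.sin(k),0*k+z]
f=lambda p:np.r_[(proj(c,model(p))-cr).ravel(),(proj(c,[[p[0],p[1],215]])[0]-eye)]
r=least_squares(f,[423,192,0,178,42]);print(r.x.round(3),np.degrees(r.x[2]),r.fun.round(1))
g=lambda p:f([*p,42])
r=least_squares(g,[423,192,0,178]);print(r.x.round(3),np.degrees(r.x[2]),np.abs(r.fun).max())
q=onz(c,ptr,r.x[3]);d=q-[*r.x[:2],0];print("ptr ang",np.degrees(np.arctan2(d[:,1],d[:,0])-r.x[2]),np.hypot(d[:,0],d[:,1]))
E
```

```text
5.55 [449.66237052  66.37799331 325.17597544] [ 0.61700312  0.07130323 -0.85320583  1.88472493  0.05781333  1.21108678
 -1.88038789]
eye [[421.08804493 200.88390098 215.        ]]
[ 4.20925e+02  2.00787e+02 -2.70000e-02  1.89177e+02  4.17940e+01] -1.5239939015408306 [-0.2 -0.  -0.1 -0.1 -0.1  0.1  0.2  0.1  0.3 -0.   0.2  0.2 -0.5 -0.5
  0.2  0.2]
[ 4.20742e+02  2.00917e+02 -2.60000e-02  1.88900e+02] -1.4905816974019417 0.41546239773191473
ptr ang [37.43440732 33.68614728] [35.33958284 16.97659104]
```

Request:
carry_out(
  jaw=0,
  plan=[
    {"tx": 0,"ty": 10,"tz": 1,"wx": 0,"wy": 0,"wz": 8.5},
    {"tx": 0,"ty": 10,"tz": 1,"wx": 0,"wy": 0,"wz": 8.5},
    {"tx": 0,"ty": 10,"tz": 1,"wx": 0,"wy": 0,"wz": 8.5},
    {"tx": 0,"ty": 10,"tz": 1,"wx": 0,"wy": 0,"wz": 8.5},
    {"tx": 0,"ty": 10,"tz": 1,"wx": 0,"wy": 0,"wz": 8.5},
    {"tx": 0,"ty": 10,"tz": 0,"wx": 0,"wy": 0,"wz": 8.5},
    {"tx": 0,"ty": 10,"tz": 0,"wx": 0,"wy": 0,"wz": 8.5},
    {"tx": 0,"ty": 10,"tz": 0,"wx": 0,"wy": 0,"wz": 8.5},
  ],
)

```text
clock: 6.35
tool_pos: [450.0, 146.6, 330.1]
orientation: [2.647, 1.693, -0.001]
force: [-0.4, 0.1, 0.2]
opening: 0.081
gripper_force: 58.7
```

Request:
carry_out(
  jaw=0,
  plan=[
    {"tx": 1,"ty": 10,"tz": 0,"wx": 0,"wy": 0,"wz": 8.5},
    {"tx": 1,"ty": 10,"tz": 0,"wx": 0,"wy": 0,"wz": 8.5},
    {"tx": 1,"ty": 10,"tz": 0,"wx": 0,"wy": 0,"wz": 8.5},
    {"tx": 1,"ty": 10,"tz": 0,"wx": 0,"wy": 0,"wz": 8.5},
    {"tx": 1,"ty": 10,"tz": 0,"wx": 0,"wy": 0,"wz": 8.5},
    {"tx": 0,"ty": 10,"tz": 0,"wx": 0,"wy": 0,"wz": 8.5},
    {"tx": 0,"ty": 10,"tz": 0,"wx": 0,"wy": 0,"wz": 8.5},
    {"tx": 0,"ty": 10,"tz": 0,"wx": 0,"wy": 0,"wz": 8.5},
  ],
)

```text
clock: 7.15
tool_pos: [455.4, 226.5, 329.9]
orientation: [-1.248, -2.883, 0.001]
force: [0.1, 0.1, 0.0]
opening: 0.078
gripper_force: 58.7
```

Request:
carry_out(
  jaw=0,
  plan=[
    {"tx": 0,"ty": 0,"tz": 0,"wx": 0,"wy": 0,"wz": 8.5},
    {"tx": 0,"ty": 0,"tz": 0,"wx": 0,"wy": 0,"wz": 8.5},
    {"tx": 0,"ty": 0,"tz": 0,"wx": 0,"wy": 0,"wz": 8.5},
    {"tx": 0,"ty": 0,"tz": 0,"wx": 0,"wy": 0,"wz": 8.5},
    {"tx": 0,"ty": 0,"tz": 0,"wx": 0,"wy": 0,"wz": 8.5},
    {"tx": 0,"ty": 0,"tz": 0,"wx": 0,"wy": 0,"wz": 8.5},
    {"tx": 0,"ty": 0,"tz": 0,"wx": 0,"wy": 0,"wz": 8.5},
    {"tx": 0,"ty": 0,"tz": 0,"wx": 0,"wy": 0,"wz": 8.5},
  ],
)

```text
clock: 7.95
tool_pos: [455.5, 226.0, 329.7]
orientation: [0.577, -3.087, 0.001]
force: [0.0, 0.0, 0.2]
opening: 0.083
gripper_force: 58.7
```

Request:
carry_out(
  jaw=0,
  plan=[
    {"tx": 0,"ty": 0,"tz": 0,"wx": 0,"wy": 0,"wz": 8},
    {"tx": 0,"ty": 0,"tz": 0,"wx": 0,"wy": 0,"wz": 8},
    {"tx": 0,"ty": 0,"tz": 0,"wx": 0,"wy": 0,"wz": 0},
    {"tx": 0,"ty": 0,"tz": 0,"wx": 0,"wy": 0,"wz": 0},
    {"tx": 0,"ty": 0,"tz": 0,"wx": 0,"wy": 0,"wz": 0},
  ],
)

```text
clock: 8.45
tool_pos: [455.0, 227.3, 330.1]
orientation: [0.992, -2.981, 0.001]
force: [0.4, -0.6, -0.5]
opening: 0.081
gripper_force: 58.7
```

```bash
python3 - <<'E'
from h import *
c=bot.capture("wrist"); s=bot.read_state(); im=c["img"]; cv2.imwrite("pics/w8.png",im)
P=s["tool_pos"];M=R.from_rotvec(s["orientation"]).as_matrix(); print(s["clock"],P,"yaw",np.degrees(np.arctan2(M[1,0],M[0,0])),M[:,2].round(4),s["q"].round(2),s["force"],s["opening"])
E=[421,201,215]; print("eye px",proj(c,[E]),"tip px",proj(c,[P+M@[x,0,70] for x in(-10,0,10)]), "cam",ray(c,[[0,0]])[0])
u,v=proj(c,[[421,201,190]])[0].astype(int); x0=max(0,u-70);y0=max(0,v-70)
cv2.imwrite("pics/c8.png",cv2.resize(im[y0:y0+140,x0:x0+170],(680,560),interpolation=cv2.INTER_CUBIC)); print(x0,y0)
E
```

```text
8.5 [454.89091582 227.4749363  330.2127758 ] yaw -143.14277260000014 [-1.e-04 -3.e-04 -1.e+00] [ 0.6   0.52 -1.5   1.76  0.53  1.38  1.22] [ 0.73920718 -0.89122127 -0.8884688 ] 0.07904931399750684
eye px [[315.43983726 176.17843487]] tip px [[316.5725521  263.5493524 ]
 [316.56128963 249.27269796]
 [316.5497546  234.63516904]] cam [398.80333165 185.66172605 474.0875424 ]
245 102
```

View pics/c8.png

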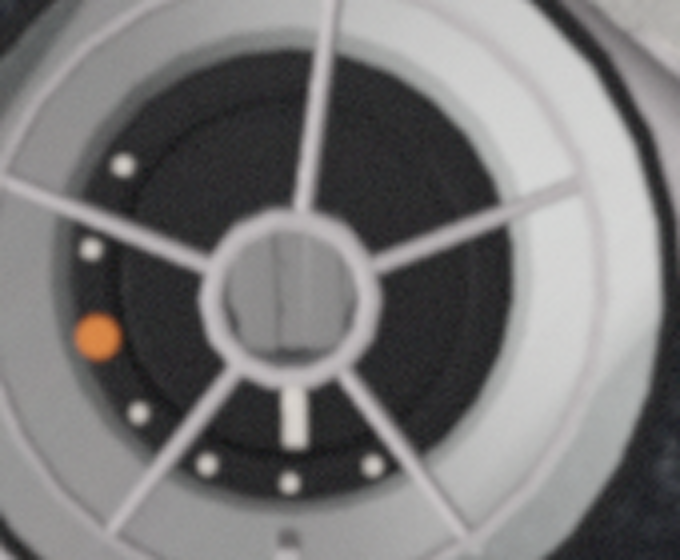

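This shows the eye ring centre at crop (290,297), the pointer line straight down at x≈294 (y 388–448), the dots with orange at (98,337), and the slot visible and vertical. I refit the pose.

```bash
python3 - <<'E'
from h import *
from scipy.optimize import least_squares
c=bot.capture("wrist"); s=bot.read_state(); P=s["tool_pos"]; M=R.from_rotvec(s["orientation"]).as_matrix()
yaw=np.degrees(np.arctan2(M[1,0],M[0,0])); print(P,yaw)
px=lambda a:np.array(a)/4+[245,102]
cr=px([(373,465),(290,483),(207,464),(139,413),(98,337),(91,249),(122,165)]);eye=px((290,297.5));ptr=px([(294.5,448),(293.5,390)])
def model(p):
    x,y,a,z=p; k=1.091-.4363*np.arange(7)+a
    return np.c_[x+42*np.cos(k),y+42*np.sin(k),0*k+z]
f=lambda p:np.r_[(proj(c,model(p))-cr).ravel(),(proj(c,[[p[0],p[1],215]])[0]-eye)]
r=least_squares(f,[421,201,0,178]);print(r.x.round(3),np.degrees(r.x[2]),np.abs(r.fun).max())
for z in(175,182,189):
    q=onz(c,ptr,z);d=q-[*r.x[:2],0];a=np.degrees(np.arctan2(d[:,1],d[:,0]));e=q[0]-q[1]
    print(z,a,np.degrees(np.arctan2(e[1],e[0])),np.hypot(d[:,0],d[:,1]))
im=c["img"];h=cv2.cvtColor(im,cv2.COLOR_BGR2GRAY)
reg=h[225:290,295:340]; ys=[reg[i].argmax() for i in range(0,60,4)]
for v in range(226,262,3): print(v,h[v,306:328:2])
E
```

```text
[454.82782268 227.64083683 330.29177866] -143.1003710731781
[ 4.20173e+02  2.02845e+02 -1.50000e-02  1.88272e+02] -0.8599787570367114 0.35253556562560107
175 [38.16164509 38.28813021] 37.92715480041321 [37.36433896 24.27203562]
182 [38.15569248 38.2823925 ] 37.92715480041329 [35.84912566 23.06316755]
189 [38.14921447 38.27602004] 37.92715480041326 [34.33391278 21.85429974]
226 [82 72 69 63 65 69 65 57 63 66 80]
229 [127 121 117 115 112 110 108 111 115 121 125]
232 [151 148 147 148 147 145 147 148 149 146 152]
235 [148 149 151 151 133 108 112 137 147 151 152]
238 [150 150 148 152 139 121 118 134 148 153 151]
241 [149 150 151 153 177 181 176 152 152 151 152]
244 [147 149 149 151 177 183 177 149 151 150 152]
247 [136 135 141 138 155 147 145 124 133 139 140]
250 [164 164 153 132 114 104  99  99 100 139 166]
253 [148 155 150 126 109  99  97  97  96 117 150]
256 [125 118 114 107 107 112 109 102  97  99 116]
259 [135 139 137 123 104  95  94 101 116 133 137]
```

Request:
carry_out(
  jaw=0,
  plan=[
    {"tx": -10,"ty": -7,"tz": 0,"wx": 0,"wy": 0,"wz": 1.2},
    {"tx": -14,"ty": -10,"tz": 0,"wx": 0,"wy": 0,"wz": 0},
    {"tx": -10.5,"ty": -8,"tz": 0,"wx": 0,"wy": 0,"wz": 0},
    {"tx": 0,"ty": 0,"tz": 0,"wx": 0,"wy": 0,"wz": 0},
    {"tx": 0,"ty": 0,"tz": -15,"wx": 0,"wy": 0,"wz": 0},
    {"tx": 0,"ty": 0,"tz": -20,"wx": 0,"wy": 0,"wz": 0},
    {"tx": 0,"ty": 0,"tz": 0,"wx": 0,"wy": 0,"wz": 0},
    {"tx": 0,"ty": 0,"tz": 0,"wx": 0,"wy": 0,"wz": 0},
  ],
)

```text
clock: 9.35
tool_pos: [420.0, 203.4, 294.9]
orientation: [1.03, -2.967, -0.002]
force: [-0.3, 0.4, 0.8]
opening: 0.08
gripper_force: 58.7
```

```bash
python3 - <<'E'
from h import *
bot.capture("side");c=bot.capture("wrist"); s=bot.read_state(); im=c["img"]; cv2.imwrite("pics/w9.png",im)
P=s["tool_pos"];M=R.from_rotvec(s["orientation"]).as_matrix(); print(s["clock"],P,"yaw",np.degrees(np.arctan2(M[1,0],M[0,0])),M[:,2].round(4),s["q"].round(2),s["force"])
e=np.array([[420.2,202.8,215]]);print("eye px",proj(c,e),proj(c,[[421,202,215]]),"tip px",proj(c,[P+M@[x,0,70] for x in(-10,0,10)]),"tool-plane px at 215",proj(c,[P+M@[x,0,P[2]-215] for x in(0,13,16)]))
a=np.linspace(0,2*np.pi,12,endpoint=False)
g=cv2.cvtColor(im,cv2.COLOR_BGR2GRAY)
np.set_printoptions(linewidth=250)
print(np.arange(284,352,2))
for v in range(196,266,2): print(v,' '.join(f"{x:3d}" for x in g[v,284:352:2]))
E
```

```text
9.45 [420.51492326 203.7489016  295.75682889] yaw -141.73391597222647 [ 1.0e-04  1.4e-03 -1.0e+00] [ 0.71  0.38 -1.46  1.89  0.4   1.23  1.35] [-0.14079254 -0.14961776 -0.77105226]
eye px [[315.15651093 243.46077076]] [[313.52077674 243.64518191]] tip px [[316.05134578 263.89272125]
 [316.05045008 249.60604974]
 [316.04965355 234.95825464]] tool-plane px at 215 [[316.07450828 244.72736062]
 [316.07395585 226.39312281]
 [316.07385276 222.08257889]]
[284 286 288 290 292 294 296 298 300 302 304 306 308 310 312 314 316 318 320 322 324 326 328 330 332 334 336 338 340 342 344 346 348 350]
196  41  39  41  40  42  42  49  45  37  40  46  40  43  46  44  44  47  48 145 199 146  64  48  41  41  35  43  45  37  39  38  43  42  43
198  45  43  42  46  41  44  40  42  43  47  44  44  42  44  39  42  43  54 169 193 131  51  44  44  43  42  36  41  44  40  43  37  43  45
200  41  39  48  42  41  44  40  43  40  40  41  42  45  48  43  45  39  67 184 191 120  52  41  42  39  42  40  42  42  42  45  36  37  45
202  41  42  41  43  41  44  41  42  42  44  40  44  40  46  40  39  50  88 190 181  99  4
[... 3689 characters left out ...]

256  44  43  42  45  47 127 182 183 153 101  69  81  98 113 111 110 113 109 104  96  91  82 132 166 169 143  74  41  41  38  44  41  39  39
258  41  43  42  39  41  58 133 175 145 113 111 122 128 133 131 120 112 114 119 126 126 122 112 115 120  89  46  39  37  43  40  40  39  37
260  37  43  45  35  43  44  82 134 131 143 148 150 149 134 111  95  89  86  90  99 131 149 145 141 127  99  69  51  41  37  44  39  27  39
262  29  36  39  41  49  78 117 141 149 152 151 154 146 127 104  87  84  84  81  85 114 148 151 151 149 137 109  78  52  38  44  31  32  41
264  25  31  41  59  95 126 145 152 152 152 153 152 145 119 101  89  85  81  83  82  96 140 152 151 152 152 141 115  86  59  36  34  34  41
```

The printed grid shows the ring centre at about (314.2,243.4), the blade tip at column 316.1 and the slot mouth at about 314.8. The correction is about 1.4 mm in -y. Then I go down gently.

Request:
carry_out(
  jaw=0,
  plan=[
    {"tx": 0,"ty": -1.4,"tz": 0,"wx": 0,"wy": 0,"wz": 0},
    {"tx": 0,"ty": 0,"tz": -3,"wx": 0,"wy": 0,"wz": 0},
    {"tx": 0,"ty": 0,"tz": -3,"wx": 0,"wy": 0,"wz": 0},
    {"tx": 0,"ty": 0,"tz": -3,"wx": 0,"wy": 0,"wz": 0},
    {"tx": 0,"ty": 0,"tz": -1.5,"wx": 0,"wy": 0,"wz": 0},
    {"tx": 0,"ty": 0,"tz": -1,"wx": 0,"wy": 0,"wz": 0},
    {"tx": 0,"ty": 0,"tz": -1,"wx": 0,"wy": 0,"wz": 0},
    {"tx": 0,"ty": 0,"tz": 0,"wx": 0,"wy": 0,"wz": 0},
  ],
)

```text
clock: 10.25
tool_pos: [420.2, 201.5, 282.7]
orientation: [1.029, -2.968, 0.0]
force: [-0.5, 0.1, 0.3]
opening: 0.084
gripper_force: 58.7
```

```bash
cat > st.py <<'E'
from h import *
s=bot.read_state();M=R.from_rotvec(s["orientation"]).as_matrix()
print(s["clock"],s["tool_pos"].round(2),"yaw",round(np.degrees(np.arctan2(M[1,0],M[0,0]))%180,2),M[:2,2].round(4),s["force"].round(2),s["wrist_torque"].round(2),s["q"].round(2)[[2,6]])
E
python3 st.py
```

```text
10.25 [420.15 201.5  282.74] yaw 38.23 [-0.0001 -0.0001] [-0.48  0.06  0.29] [-0.01  0.05 -0.02] [-1.44  1.34]
```

```bash
python3 st.py; python3 - <<'E'
from h import *
c=bot.capture("wrist"); s=bot.read_state(); im=c["img"]
P=s["tool_pos"];M=R.from_rotvec(s["orientation"]).as_matrix();print(P)
print("tip px",proj(c,[P+M@[x,0,70] for x in(0,10)]).round(1).tolist(),"plane215",proj(c,[P+M@[x,0,P[2]-215] for x in(0,13)]).round(1).tolist(),proj(c,[P+M@[13,0,P[2]-195]]))
g=cv2.cvtColor(im,cv2.COLOR_BGR2GRAY)
print('   ',' '.join(f"{x:3d}" for x in range(284,352,2)))
for v in range(206,270,2): print(v,' '.join(f"{x:3d}" for x in g[v,284:352:2]))
E
```

```text
10.25 [420.15 201.5  282.74] yaw 38.23 [-0.0001 -0.0001] [-0.48  0.06  0.29] [-0.01  0.05 -0.02] [-1.44  1.34]
[420.17973983 201.54863082 282.81171226]
tip px [[316.3, 249.2], [316.3, 234.6]] plane215 [[316.2, 250.3], [316.2, 231.0]] [[316.28664205 223.56914021]]
    284 286 288 290 292 294 296 298 300 302 304 306 308 310 312 314 316 318 320 322 324 326 328 330 332 334 336 338 340 342 344 346 348 350
206  43  43  43  42  45  42  40  48  40  46  43  36  41  45  44  39  39  39  47 139 203 160  80  44  45  39  41  41  47  41  42  40  43  45
208  42  39  43  45  44  47  42  47  42  39  43  39  39  43  45  44  42  44  55 155 199 145  67  44  41  38  39  42  44  43  41  44  41  42
210  43  37  43  43  47  46  43  43  44  44  41  45  38  43  45  46  42  48  62 178 195 131  59  42  44  44  44  41  42  41  41  38  44  45
212  37  41  41  42  43  46  46  41  41  42  42  48  44  37  41  45  39  43  74 187 188 119  51  44  41  40  44  45  41  43  44  43  42  39
214  43  44  42  43  46  44  42  43  43  42  42  39  42  40  43  40  45  38  98 193 179 100  44  36  43  40  42  41  39  44  40  37  43 
[... 3083 characters left out ...]

260  38  42  41  41  76 175 173 138 130 143 149 148 149 138 111  93  85  86  89 103 133 149 145 141 126 109 158 176 149  69  41  45  41  41
262  41  39  39  44  58 134 141 140 151 153 154 151 147 125 106  89  82  85  85  85 115 149 152 152 148 136 122 136 118  47  39  40  40  39
264  41  40  43  62  97 128 145 154 152 153 153 154 144 121 100  87  85  86  83  84  95 140 152 151 153 152 141 121  92  60  41  41  42  36
266  43  37  62 106 139 150 152 151 153 154 153 153 142 116  99  87  78  82  86  83  85 136 151 152 151 150 151 146 127  94  64  44  38  46
268  36  42  98 143 150 154 152 151 154 151 154 152 140 115  99  84  85  83  81  85  88 133 152 151 151 152 153 148 149 133  99  49  39  37
```

Request:
carry_out(
  jaw=0,
  plan=[
    {"tx": 0,"ty": 0.4,"tz": -3,"wx": 0,"wy": 0,"wz": 0},
    {"tx": 0,"ty": 0,"tz": -3,"wx": 0,"wy": 0,"wz": 0},
    {"tx": 0,"ty": 0,"tz": -3,"wx": 0,"wy": 0,"wz": 0},
    {"tx": 0,"ty": 0,"tz": -3,"wx": 0,"wy": 0,"wz": 0},
    {"tx": 0,"ty": 0,"tz": -2,"wx": 0,"wy": 0,"wz": 0},
    {"tx": 0,"ty": 0,"tz": 0,"wx": 0,"wy": 0,"wz": 0},
    {"tx": 0,"ty": 0,"tz": 0,"wx": 0,"wy": 0,"wz": 0},
  ],
)

```text
clock: 11.0
tool_pos: [420.2, 202.0, 268.8]
orientation: [1.029, -2.968, -0.0]
force: [0.2, 0.3, -0.1]
opening: 0.085
gripper_force: 58.7
```

Request:
carry_out(
  jaw=0,
  plan=[
    {"tx": 0,"ty": 0,"tz": -1,"wx": 0,"wy": 0,"wz": 0},
    {"tx": 0,"ty": 0,"tz": -1,"wx": 0,"wy": 0,"wz": 0},
    {"tx": 0,"ty": 0,"tz": -1,"wx": 0,"wy": 0,"wz": 0},
    {"tx": 0,"ty": 0,"tz": 0,"wx": 0,"wy": 0,"wz": 0},
    {"tx": 0,"ty": 0,"tz": 0,"wx": 0,"wy": 0,"wz": 0},
  ],
)

```text
clock: 11.5
tool_pos: [420.2, 201.9, 265.8]
orientation: [1.029, -2.968, -0.0]
force: [-0.8, 0.2, -0.5]
opening: 0.083
gripper_force: 58.7
```

```bash
python3 st.py
```

```text
11.5 [420.17 201.91 265.79] yaw 38.23 [-0.0001 -0.    ] [-0.77  0.19 -0.55] [-0.01  0.05  0.04] [-1.41  1.32]
```

Tip is at about 196 and there is no contact yet. I'm continuing down.

Request:
carry_out(
  jaw=0,
  plan=[
    {"tx": 0,"ty": 0,"tz": -1,"wx": 0,"wy": 0,"wz": 0},
    {"tx": 0,"ty": 0,"tz": -1,"wx": 0,"wy": 0,"wz": 0},
    {"tx": 0,"ty": 0,"tz": 0,"wx": 0,"wy": 0,"wz": 0},
    {"tx": 0,"ty": 0,"tz": 0,"wx": 0,"wy": 0,"wz": 0},
  ],
)

```text
clock: 11.9
tool_pos: [420.2, 201.9, 263.8]
orientation: [1.029, -2.968, 0.0]
force: [0.8, 0.1, -0.8]
opening: 0.082
gripper_force: 58.7
```

Request:
carry_out(
  jaw=0,
  plan=[
    {"tx": 0,"ty": 0,"tz": -1,"wx": 0,"wy": 0,"wz": 0},
    {"tx": 0,"ty": 0,"tz": -1,"wx": 0,"wy": 0,"wz": 0},
    {"tx": 0,"ty": 0,"tz": 0,"wx": 0,"wy": 0,"wz": 0},
    {"tx": 0,"ty": 0,"tz": 0,"wx": 0,"wy": 0,"wz": 0},
  ],
)

```text
clock: 12.3
tool_pos: [420.2, 201.9, 261.8]
orientation: [1.029, -2.968, -0.0]
force: [0.3, 0.2, -1.0]
opening: 0.082
gripper_force: 58.7
```

Request:
carry_out(
  jaw=0,
  plan=[
    {"tx": 0,"ty": 0,"tz": -1,"wx": 0,"wy": 0,"wz": 0},
    {"tx": 0,"ty": 0,"tz": -1,"wx": 0,"wy": 0,"wz": 0},
    {"tx": 0,"ty": 0,"tz": 0,"wx": 0,"wy": 0,"wz": 0},
    {"tx": 0,"ty": 0,"tz": 0,"wx": 0,"wy": 0,"wz": 0},
  ],
)

```text
clock: 12.7
tool_pos: [420.2, 201.9, 259.8]
orientation: [1.029, -2.968, -0.0]
force: [0.2, 1.4, -0.6]
opening: 0.083
gripper_force: 58.7
```

Request:
carry_out(
  jaw=0,
  plan=[
    {"tx": 0,"ty": 0,"tz": -1,"wx": 0,"wy": 0,"wz": 0},
    {"tx": 0,"ty": 0,"tz": -1,"wx": 0,"wy": 0,"wz": 0},
    {"tx": 0,"ty": 0,"tz": 0,"wx": 0,"wy": 0,"wz": 0},
    {"tx": 0,"ty": 0,"tz": 0,"wx": 0,"wy": 0,"wz": 0},
  ],
)

```text
clock: 13.1
tool_pos: [420.2, 201.9, 257.8]
orientation: [1.029, -2.968, 0.0]
force: [1.0, 0.0, -1.0]
opening: 0.083
gripper_force: 58.7
```

Request:
carry_out(
  jaw=0,
  plan=[
    {"tx": 0,"ty": 0,"tz": -1,"wx": 0,"wy": 0,"wz": 0},
    {"tx": 0,"ty": 0,"tz": -1,"wx": 0,"wy": 0,"wz": 0},
    {"tx": 0,"ty": 0,"tz": 0,"wx": 0,"wy": 0,"wz": 0},
    {"tx": 0,"ty": 0,"tz": 0,"wx": 0,"wy": 0,"wz": 0},
  ],
)

```text
clock: 13.5
tool_pos: [420.2, 201.9, 255.8]
orientation: [1.029, -2.968, -0.0]
force: [1.2, -0.5, -0.6]
opening: 0.088
gripper_force: 58.7
```

```bash
python3 st.py
```

```text
13.5 [420.19 201.92 255.78] yaw 38.23 [-0.0001  0.    ] [ 1.23 -0.46 -0.56] [-0.02 -0.07  0.01] [-1.4   1.31]
```

Request:
carry_out(
  jaw=0,
  plan=[
    {"tx": 0,"ty": 0,"tz": -1,"wx": 0,"wy": 0,"wz": 0},
    {"tx": 0,"ty": 0,"tz": 0,"wx": 0,"wy": 0,"wz": 0},
    {"tx": 0,"ty": 0,"tz": 0,"wx": 0,"wy": 0,"wz": 0},
  ],
)

```text
clock: 13.8
tool_pos: [420.2, 201.9, 254.8]
orientation: [1.029, -2.968, -0.0]
force: [0.8, -0.3, 0.1]
opening: 0.082
gripper_force: 58.7
```

Request:
carry_out(
  jaw=0,
  plan=[
    {"tx": 0,"ty": 0,"tz": -1,"wx": 0,"wy": 0,"wz": 0},
    {"tx": 0,"ty": 0,"tz": 0,"wx": 0,"wy": 0,"wz": 0},
    {"tx": 0,"ty": 0,"tz": 0,"wx": 0,"wy": 0,"wz": 0},
  ],
)

```text
clock: 14.1
tool_pos: [420.2, 201.9, 253.8]
orientation: [1.029, -2.968, -0.0]
force: [0.3, -0.0, -0.7]
opening: 0.081
gripper_force: 58.7
```

Request:
carry_out(
  jaw=0,
  plan=[
    {"tx": 0,"ty": 0,"tz": -1,"wx": 0,"wy": 0,"wz": 0},
    {"tx": 0,"ty": 0,"tz": 0,"wx": 0,"wy": 0,"wz": 0},
    {"tx": 0,"ty": 0,"tz": 0,"wx": 0,"wy": 0,"wz": 0},
  ],
)

```text
clock: 14.4
tool_pos: [420.3, 202.1, 253.1]
orientation: [-1.029, 2.968, -0.0]
force: [-1.9, -0.6, 3.7]
opening: 0.087
gripper_force: 59.2
```

Request:
carry_out(
  jaw=0,
  plan=[
    {"tx": 0,"ty": 0,"tz": -1,"wx": 0,"wy": 0,"wz": 0},
    {"tx": 0,"ty": 0,"tz": 0,"wx": 0,"wy": 0,"wz": 0},
    {"tx": 0,"ty": 0,"tz": 0,"wx": 0,"wy": 0,"wz": 0},
  ],
)

```text
clock: 14.7
tool_pos: [420.3, 202.0, 251.9]
orientation: [-1.029, 2.968, 0.0]
force: [-0.4, -0.8, 4.0]
opening: 0.083
gripper_force: 59.3
```

Request:
carry_out(
  jaw=0,
  plan=[
    {"tx": 0,"ty": 0,"tz": -1,"wx": 0,"wy": 0,"wz": 0},
    {"tx": 0,"ty": 0,"tz": -1,"wx": 0,"wy": 0,"wz": 0},
    {"tx": 0,"ty": 0,"tz": -1,"wx": 0,"wy": 0,"wz": 0},
    {"tx": 0,"ty": 0,"tz": 0,"wx": 0,"wy": 0,"wz": 0},
    {"tx": 0,"ty": 0,"tz": 0,"wx": 0,"wy": 0,"wz": 0},
  ],
)

```text
clock: 15.2
tool_pos: [420.3, 202.1, 249.0]
orientation: [-1.029, 2.968, 0.0]
force: [-1.1, 0.2, 6.3]
opening: 0.079
gripper_force: 59.6
```

Request:
carry_out(
  jaw=0,
  plan=[
    {"tx": 0,"ty": 0,"tz": -1,"wx": 0,"wy": 0,"wz": 0},
    {"tx": 0,"ty": 0,"tz": 0,"wx": 0,"wy": 0,"wz": 0},
    {"tx": 0,"ty": 0,"tz": 0,"wx": 0,"wy": 0,"wz": 0},
  ],
)

```text
clock: 15.5
tool_pos: [420.3, 202.1, 248.1]
orientation: [-1.029, 2.968, -0.0]
force: [-0.5, -1.2, 7.0]
opening: 0.083
gripper_force: 59.8
```

Request:
carry_out(
  jaw=0,
  plan=[
    {"tx": 0,"ty": 0,"tz": -0.7,"wx": 0,"wy": 0,"wz": 0},
    {"tx": 0,"ty": 0,"tz": 0,"wx": 0,"wy": 0,"wz": 0},
    {"tx": 0,"ty": 0,"tz": 0,"wx": 0,"wy": 0,"wz": 0},
  ],
)

```text
clock: 15.8
tool_pos: [420.4, 202.1, 247.4]
orientation: [-1.029, 2.968, -0.0]
force: [-1.6, -1.1, 7.3]
opening: 0.087
gripper_force: 59.8
```

```bash
python3 st.py
```

```text
15.8 [420.38 202.09 247.43] yaw 38.23 [0.0003 0.0001] [-1.55 -1.06  7.28] [-0.3   0.36  0.02] [-1.38  1.3 ]
```

Request:
carry_out(
  jaw=0,
  plan=[
    {"tx": 0,"ty": 0,"tz": -0.8,"wx": 0,"wy": 0,"wz": 0},
    {"tx": 0,"ty": 0,"tz": 0,"wx": 0,"wy": 0,"wz": 0},
    {"tx": 0,"ty": 0,"tz": 0,"wx": 0,"wy": 0,"wz": 0},
  ],
)

```text
clock: 16.1
tool_pos: [420.4, 202.1, 246.7]
orientation: [-1.028, 2.968, -0.0]
force: [-0.1, -0.4, 7.9]
opening: 0.08
gripper_force: 59.9
```

Request:
carry_out(
  jaw=0,
  plan=[
    {"tx": 0,"ty": 0,"tz": -0.5,"wx": 0,"wy": 0,"wz": 0},
    {"tx": 0,"ty": 0,"tz": 0,"wx": 0,"wy": 0,"wz": 0},
    {"tx": 0,"ty": 0,"tz": 0,"wx": 0,"wy": 0,"wz": 0},
  ],
)

```text
clock: 16.4
tool_pos: [420.4, 202.1, 246.3]
orientation: [-1.028, 2.968, -0.0]
force: [-1.7, -0.5, 9.0]
opening: 0.082
gripper_force: 60.3
```

```bash
python3 st.py
```

```text
16.4 [420.44 202.13 246.31] yaw 38.22 [ 0.0005 -0.    ] [-1.69 -0.48  9.04] [-0.36  0.45  0.07] [-1.38  1.3 ]
```

Request:
carry_out(
  jaw=0,
  plan=[
    {"tx": 0,"ty": 0,"tz": -0.4,"wx": 0,"wy": 0,"wz": 0},
    {"tx": 0,"ty": 0,"tz": 0,"wx": 0,"wy": 0,"wz": 0},
    {"tx": 0,"ty": 0,"tz": 0,"wx": 0,"wy": 0,"wz": 0},
  ],
)

```text
clock: 16.7
tool_pos: [420.5, 202.2, 246.2]
orientation: [-1.028, 2.968, -0.001]
force: [-1.3, -1.4, 12.1]
opening: 0.084
gripper_force: 60.7
```

Request:
carry_out(
  jaw=0,
  plan=[
    {"tx": 0,"ty": 0,"tz": 0,"wx": 0,"wy": 0,"wz": -2},
    {"tx": 0,"ty": 0,"tz": 0,"wx": 0,"wy": 0,"wz": -2},
    {"tx": 0,"ty": 0,"tz": 0,"wx": 0,"wy": 0,"wz": 0},
    {"tx": 0,"ty": 0,"tz": 0,"wx": 0,"wy": 0,"wz": 0},
  ],
)

```text
clock: 17.1
tool_pos: [420.5, 202.3, 246.2]
orientation: [-0.924, 3.002, -0.001]
force: [-2.5, -1.1, 12.1]
opening: 0.083
gripper_force: 60.7
```

```bash
python3 st.py
```

```text
17.1 [420.47 202.26 246.22] yaw 34.23 [ 0.0007 -0.0002] [-2.51 -1.12 12.08] [-0.44  0.7   0.01] [-1.36  1.24]
```

Request:
carry_out(
  jaw=0,
  plan=[
    {"tx": 0,"ty": 0,"tz": 0.2,"wx": 0,"wy": 0,"wz": 0},
    {"tx": 0,"ty": 0,"tz": 0,"wx": 0,"wy": 0,"wz": -3},
    {"tx": 0,"ty": 0,"tz": 0,"wx": 0,"wy": 0,"wz": -3},
    {"tx": 0,"ty": 0,"tz": 0,"wx": 0,"wy": 0,"wz": -3},
    {"tx": 0,"ty": 0,"tz": 0,"wx": 0,"wy": 0,"wz": 0},
  ],
)

```text
clock: 17.6
tool_pos: [420.4, 202.3, 246.3]
orientation: [-0.684, 3.066, -0.0]
force: [-2.0, -0.7, 9.5]
opening: 0.081
gripper_force: 60.4
```

```bash
python3 st.py
```

```text
17.6 [420.38 202.3  246.3 ] yaw 25.14 [ 0.0007 -0.0001] [-1.98 -0.65  9.51] [-0.27  0.63  0.01] [-1.32  1.11]
```

Request:
carry_out(
  jaw=0,
  plan=[
    {"tx": 0,"ty": 0,"tz": -0.1,"wx": 0,"wy": 0,"wz": -4},
    {"tx": 0,"ty": 0,"tz": 0,"wx": 0,"wy": 0,"wz": -4},
    {"tx": 0,"ty": 0,"tz": 0,"wx": 0,"wy": 0,"wz": -4},
    {"tx": 0,"ty": 0,"tz": 0,"wx": 0,"wy": 0,"wz": -4},
    {"tx": 0,"ty": 0,"tz": 0,"wx": 0,"wy": 0,"wz": -4},
    {"tx": 0,"ty": 0,"tz": 0,"wx": 0,"wy": 0,"wz": -4},
    {"tx": 0,"ty": 0,"tz": 0,"wx": 0,"wy": 0,"wz": 0},
  ],
)

```text
clock: 18.3
tool_pos: [420.3, 202.5, 246.3]
orientation: [-0.031, 3.141, 0.0]
force: [-2.6, -0.4, 10.6]
opening: 0.079
gripper_force: 60.5
```

```bash
python3 st.py
```

```text
18.3 [420.33 202.51 246.27] yaw 1.13 [0.0008 0.0001] [-2.55 -0.42 10.65] [-0.13  0.73 -0.02] [-1.22  0.77]
```

Request:
carry_out(
  jaw=0,
  plan=[
    {"tx": 0,"ty": 0,"tz": 0,"wx": 0,"wy": 0,"wz": -4},
    {"tx": 0,"ty": 0,"tz": 0,"wx": 0,"wy": 0,"wz": -4},
    {"tx": 0,"ty": 0,"tz": 0,"wx": 0,"wy": 0,"wz": -4},
    {"tx": 0,"ty": 0,"tz": 0,"wx": 0,"wy": 0,"wz": -4},
    {"tx": 0,"ty": 0,"tz": 0,"wx": 0,"wy": 0,"wz": -4},
    {"tx": 0,"ty": 0,"tz": 0,"wx": 0,"wy": 0,"wz": -4},
    {"tx": 0,"ty": 0,"tz": 0,"wx": 0,"wy": 0,"wz": -4},
  ],
)

```text
clock: 19.0
tool_pos: [420.3, 202.7, 246.3]
orientation: [0.731, 3.055, 0.001]
force: [-2.5, 0.5, 9.8]
opening: 0.082
gripper_force: 60.4
```

Request:
carry_out(
  jaw=0,
  plan=[
    {"tx": 0,"ty": 0,"tz": 0,"wx": 0,"wy": 0,"wz": -4},
    {"tx": 0,"ty": 0,"tz": 0,"wx": 0,"wy": 0,"wz": -4},
    {"tx": 0,"ty": 0,"tz": 0,"wx": 0,"wy": 0,"wz": -3},
    {"tx": 0,"ty": 0,"tz": 0,"wx": 0,"wy": 0,"wz": -2.5},
    {"tx": 0,"ty": 0,"tz": 0,"wx": 0,"wy": 0,"wz": 0},
    {"tx": 0,"ty": 0,"tz": 0,"wx": 0,"wy": 0,"wz": 0},
  ],
)

```text
clock: 19.6
tool_pos: [420.4, 202.9, 246.3]
orientation: [1.081, 2.949, 0.002]
force: [-2.7, 0.3, 9.5]
opening: 0.082
gripper_force: 60.3
```

```bash
python3 st.py
python3 - <<'E'
from h import *
# pointer seen from the wrist camera: brightness along candidate directions
c=bot.capture("wrist");g=cv2.cvtColor(c["img"],cv2.COLOR_BGR2GRAY)
for z in(176,180):
  res=[]
  for a in range(-60,60,2):
    t=np.radians(a); p=proj(c,[[420.5+r*np.cos(t),202.2+r*np.sin(t),z] for r in(24,26,28,30,32)]).astype(int)
    ok=[(0<=u<640 and 0<=v<480) for u,v in p]; res.append((a,int(np.mean([g[v,u] for (u,v),o in zip(p,ok) if o] or [0]))))
  print(z,[r for r in res if r[1]>70])
E
```

```text
19.6 [420.42 202.87 246.3 ] yaw 139.75 [0.001  0.0009] [-2.65  0.32  9.51] [0.13 0.61 0.01] [-1.06  0.13]
176 [(-60, 109), (-58, 98), (-56, 76), (-54, 73), (-52, 89), (-50, 101), (-48, 104), (-46, 106), (-44, 109), (-42, 110), (-40, 110), (-38, 110), (-36, 110), (-34, 109), (-32, 105), (-30, 104), (-28, 98), (-26, 88), (-24, 75), (-22, 82), (-20, 97), (-18, 108), (-16, 110), (-14, 115), (-12, 114), (-10, 119), (-8, 126), (-6, 145), (-4, 161), (-2, 168), (0, 172), (2, 172), (4, 168), (6, 153), (8, 125), (10, 107), (12, 92), (14, 91), (16, 94), (18, 104), (20, 99), (22, 96), (24, 94), (26, 95), (28, 86), (30, 76), (32, 96), (34, 109), (36, 114), (38, 138), (40, 152), (42, 165), (44, 162), (46, 150), (48, 122), (50, 111), (52, 89)]
180 [(-60, 107), (-58, 96), (-56, 77), (-54, 77), (-52, 95), (-50, 110), (-48, 115), (-46, 117), (-44, 119), (-42, 121), (-40, 123), (-38, 122), (-36, 122), (-34, 120), (-32, 117), (-30, 115), (-28, 107), (-26, 94), (-24, 74), (-22, 81), (-20, 94), (-18, 107), (-16, 112), (-14, 110), (-12, 111), (-10, 112), (-8, 115), (-6, 130), (-4, 143), (-2, 160), (0, 170), (2, 172), (4, 170), (6, 163), (8, 141), (10, 115), (12, 95), (14, 79), (16, 76), (18, 79), (20, 92), (22, 91), (24, 89), (26, 91), (28, 90), (30, 81), (34, 77), (36, 90), (38, 99), (40, 126), (42, 149), (44, 160), (46, 171), (48, 159), (50, 143), (52, 113), (54, 96), (56, 71)]
```

Request:
carry_out(
  jaw=0,
  plan=[
    {"tx": 0,"ty": 0,"tz": 1,"wx": 0,"wy": 0,"wz": 0},
    {"tx": 0,"ty": 0,"tz": 1,"wx": 0,"wy": 0,"wz": 0},
    {"tx": 0,"ty": 0,"tz": 1,"wx": 0,"wy": 0,"wz": 0},
    {"tx": 0,"ty": 0,"tz": 1,"wx": 0,"wy": 0,"wz": 0},
    {"tx": 0,"ty": 0,"tz": 1,"wx": 0,"wy": 0,"wz": 0},
    {"tx": 0,"ty": 0,"tz": 1,"wx": 0,"wy": 0,"wz": 0},
    {"tx": 0,"ty": 0,"tz": 1,"wx": 0,"wy": 0,"wz": 0},
    {"tx": 0,"ty": 0,"tz": 1,"wx": 0,"wy": 0,"wz": 0},
  ],
)

```text
clock: 20.45
tool_pos: [420.2, 202.4, 253.6]
orientation: [-1.081, -2.95, -0.001]
force: [0.7, 0.8, 1.1]
opening: 0.083
gripper_force: 58.9
```

```bash
python3 st.py
```

```text
20.45 [420.21 202.4  253.58] yaw 139.74 [0.0002 0.0009] [0.68 0.81 1.14] [0.23 0.06 0.03] [-1.06  0.14]
```

Request:
carry_out(
  jaw=0,
  plan=[
    {"tx": 0,"ty": 0,"tz": 2,"wx": 0,"wy": 0,"wz": 0},
    {"tx": 0,"ty": 0,"tz": 3,"wx": 0,"wy": 0,"wz": 0},
    {"tx": 0,"ty": 0,"tz": 3,"wx": 0,"wy": 0,"wz": 0},
    {"tx": 0,"ty": 0,"tz": 4,"wx": 0,"wy": 0,"wz": 0},
    {"tx": 0,"ty": 0,"tz": 4,"wx": 0,"wy": 0,"wz": 0},
    {"tx": 0,"ty": 0,"tz": 5,"wx": 0,"wy": 0,"wz": 0},
    {"tx": 0,"ty": 0,"tz": 5,"wx": 0,"wy": 0,"wz": 0},
    {"tx": 0,"ty": 0,"tz": 5,"wx": 0,"wy": 0,"wz": 0},
  ],
)

```text
clock: 21.25
tool_pos: [420.2, 201.9, 285.0]
orientation: [1.082, 2.949, -0.0]
force: [-0.5, -0.7, -1.1]
opening: 0.086
gripper_force: 58.8
```

Request:
carry_out(
  jaw=0,
  plan=[
    {"tx": 0,"ty": 0,"tz": 8,"wx": 0,"wy": 0,"wz": 0},
    {"tx": 0,"ty": 0,"tz": 12,"wx": 0,"wy": 0,"wz": 0},
    {"tx": 0,"ty": 0,"tz": 15,"wx": 0,"wy": 0,"wz": 0},
    {"tx": 0,"ty": 0,"tz": 10,"wx": 0,"wy": 0,"wz": 0},
    {"tx": 15,"ty": -10,"tz": 0,"wx": 0,"wy": 0,"wz": 0},
    {"tx": 20,"ty": -15,"tz": 0,"wx": 0,"wy": 0,"wz": 0},
    {"tx": 0,"ty": 0,"tz": 0,"wx": 0,"wy": 0,"wz": 0},
    {"tx": 0,"ty": 0,"tz": 0,"wx": 0,"wy": 0,"wz": 0},
  ],
)

```text
clock: 22.05
tool_pos: [455.8, 175.9, 328.9]
orientation: [-1.084, -2.947, -0.0]
force: [-0.4, 0.9, -0.5]
opening: 0.083
gripper_force: 58.8
```

```bash
python3 st.py
python3 - <<'E'
from h import *
c=bot.capture("wrist");im=c["img"];cv2.imwrite("pics/w10.png",im);g=cv2.cvtColor(im,cv2.COLOR_BGR2GRAY)
print("eye",proj(c,[[420.5,202.3,215]]))
hsv=cv2.cvtColor(im,cv2.COLOR_BGR2HSV);m=cv2.inRange(hsv,(5,120,110),(18,255,255));n,l,st,ce=cv2.connectedComponentsWithStats(m)
for i in range(1,n):
  if st[i,4]>30:
    p=onz(c,[ce[i]],188.5)[0]; print(st[i],ce[i],p,np.degrees(np.arctan2(p[1]-202.3,p[0]-420.5)),np.hypot(p[1]-202.3,p[0]-420.5))
for z in(179,183):
  res=[]
  for a in range(-180,180,2):
    t=np.radians(a); p=proj(c,[[420.5+r*np.cos(t),202.3+r*np.sin(t),z] for r in(20,22,24,26,28,30,32)]).round().astype(int)
    v=[g[y,x] for x,y in p if 0<=x<640 and 0<=y<480]; res.append((a,int(np.mean(v)) if v else 0))
  print(z,[r for r in res if r[1]>70])
E
```

```text
22.05 [455.85 175.85 328.94] yaw 139.6 [-0.0014  0.0007] [-0.44  0.88 -0.52] [0.01 0.03 0.  ] [-1.06  0.27]
eye [[313.44947451 174.83295087]]
[497 187   9   8  31] [502.12903226 190.29032258] [535.27330383 314.55422861 188.5       ] 44.364277741354584 160.54258971348142
[310 215  12  11 102] [315.23529412 220.43137255] [452.68800094 176.46267657 188.5       ] -38.75402883726466 41.27510976684095
[ 282  255   69  112 3086] [316.18438108 298.93810758] [509.31676276 129.33115364 188.5       ] -39.40536733507883 114.94724827611851
[455 319  38  33 852] [474.24882629 334.18192488] [636.78763885 220.26700688 188.5       ] 4.748655616211358 217.0326151916296
[ 85 340  68  51 636] [114.59433962 365.66823899] [435.65095619 -74.20851323 188.5       ] -86.86368196199847 276.9232914735131
179 [(-148, 103), (-146, 150), (-144, 176), (-142, 182), (-140, 155), (-138, 106), (-136, 79), (-100, 71), (-98, 72), (-96, 78), (-94, 72), (-92, 73), (-90, 72), (-88, 77), (-86, 78), (-84, 77), (-82, 78), (-80, 87), (-78, 101), (-76, 135), (-74, 179), (-72, 187), (-70, 175), (-68, 146), (-66, 100), (-64, 90), 
[... 572 characters left out ...]
 170), (-144, 182), (-142, 174), (-140, 130), (-138, 86), (-92, 71), (-84, 72), (-82, 72), (-80, 77), (-78, 101), (-76, 143), (-74, 180), (-72, 187), (-70, 164), (-68, 127), (-66, 82), (-64, 81), (-62, 81), (-60, 76), (-58, 80), (-56, 82), (-54, 85), (-52, 89), (-50, 82), (-48, 96), (-46, 137), (-44, 198), (-42, 212), (-40, 214), (-38, 209), (-36, 174), (-34, 123), (-32, 90), (-30, 82), (-28, 86), (-26, 85), (-24, 81), (-22, 77), (-20, 81), (-18, 77), (-16, 74), (-14, 85), (-12, 99), (-10, 136), (-8, 178), (-6, 184), (-4, 165), (-2, 128), (0, 83), (62, 103), (64, 152), (66, 191), (68, 191), (70, 163), (72, 109), (74, 71), (146, 105), (148, 160), (150, 181), (152, 174), (154, 149), (156, 98)]
```

The pointer is at about -40.5° and the orange dot at -38.8°, so the knob is locked at the dot. I'm returning the key, turning so that the fingers open along x, away from the cup.

Request:
carry_out(
  jaw=0,
  plan=[
    {"tx": 1,"ty": -25,"tz": 0,"wx": 0,"wy": 0,"wz": -5},
    {"tx": 2,"ty": -40,"tz": 0,"wx": 0,"wy": 0,"wz": -5},
    {"tx": 2,"ty": -40,"tz": 0,"wx": 0,"wy": 0,"wz": -5},
    {"tx": 2,"ty": -40,"tz": 0,"wx": 0,"wy": 0,"wz": -5},
    {"tx": 2,"ty": -40,"tz": 0,"wx": 0,"wy": 0,"wz": -5},
    {"tx": 2,"ty": -40,"tz": 0,"wx": 0,"wy": 0,"wz": -5},
    {"tx": 2,"ty": -40,"tz": 0,"wx": 0,"wy": 0,"wz": -5},
    {"tx": 2,"ty": -40,"tz": 0,"wx": 0,"wy": 0,"wz": -5},
  ],
)

```text
clock: 22.9
tool_pos: [469.9, -129.1, 329.6]
orientation: [2.028, 2.399, -0.001]
force: [0.6, -0.6, -1.4]
opening: 0.082
gripper_force: 58.8
```

Request:
carry_out(
  jaw=0,
  plan=[
    {"tx": 2,"ty": -40,"tz": 0,"wx": 0,"wy": 0,"wz": -5},
    {"tx": 2,"ty": -40,"tz": 0,"wx": 0,"wy": 0,"wz": -4.6},
    {"tx": 0,"ty": -28,"tz": 0,"wx": 0,"wy": 0,"wz": 0},
    {"tx": 0,"ty": 0,"tz": -40,"wx": 0,"wy": 0,"wz": 0},
    {"tx": 0,"ty": 0,"tz": -40,"wx": 0,"wy": 0,"wz": 0},
    {"tx": 0,"ty": 0,"tz": -40,"wx": 0,"wy": 0,"wz": 0},
    {"tx": 0,"ty": 0,"tz": 0,"wx": 0,"wy": 0,"wz": 0},
    {"tx": 0,"ty": 0,"tz": 0,"wx": 0,"wy": 0,"wz": 0},
  ],
)

```text
clock: 23.7
tool_pos: [474.3, -235.3, 209.9]
orientation: [-2.217, -2.224, -0.001]
force: [-0.5, 0.7, -0.4]
opening: 0.087
gripper_force: 58.7
```

```bash
python3 st.py
python3 - <<'E'
from h import *
c=bot.capture("wrist");im=c["img"];cv2.imwrite("pics/w11.png",im);g=cv2.cvtColor(im,cv2.COLOR_BGR2GRAY)
s=bot.read_state();P=s["tool_pos"];M=R.from_rotvec(s["orientation"]).as_matrix()
print(P,"tip",proj(c,[P+M@[0,0,70],P+M@[10,0,70]]).round(),"well",proj(c,[[474.7,-238,66]]))
hsv=cv2.cvtColor(im,cv2.COLOR_BGR2HSV)
m=cv2.inRange(hsv,(6,60,0),(20,255,255)) # wood incl. dark well
u,v=proj(c,[[474.7,-238,66]])[0].astype(int)
for y in range(v-30,v+31,3): print(y,' '.join(f"{x:3d}" for x in g[y,u-40:u+42:3]))
print(u-40)
E
```

```text
23.7 [ 474.31 -235.33  209.85] yaw 90.2 [-0.0008  0.0012] [-0.48  0.74 -0.39] [ 0.01 -0.09  0.03] [-0.66  0.2 ]
[ 475.44602769 -235.8830916   211.17098416] tip [[319. 250.]
 [319. 235.]] well [[317.6890298  225.18284924]]
195  61 150 172 165 157 163 165 169 171 167 161 166 173 178 176 172 167 166 177 178 173 174 178 180 174 170 170 120
198  67 150 170 166 158 160 165 169 169 164 162 165 170 178 176 173 168 168 176 177 174 170 179 180 174 169 169 117
201  67 149 171 167 159 162 166 169 170 166 162 166 172 178 176 172 168 167 176 178 173 170 179 180 173 169 170 121
204  73 142 171 166 160 160 165 169 170 164 163 164 173 177 176 174 168 168 175 176 173 169 179 180 175 170 169 126
207  71 133 171 167 158 160 165 167 169 165 161 165 175 178 170 166 165 172 179 178 173 171 179 179 174 171 169 125
210  83 128 169 168 159 159 164 168 168 164 162 165 123  88  77  81 106 148 173 178 173 170 178 179 174 171 168 115
213  76 125 171 168 160 157 164 167 168 165 161  84  68  70  71  66  64  74 138 173 172 171 178 179 174 171 167 106
216  57 116 167 168 160 159 164 168 170 175 142  74  67  68  66  6
[... 861 characters left out ...]

240  62  76 162 170 162 162 165 166 170 165 158 161 173 209 218 166 165 170 176 175 170 167 176 179 174 171 166  92
243  64  69 158 169 162 165 165 167 170 166 159 160 178 222 230 171 166 169 175 173 170 168 176 177 173 169 164 103
246  69  67 154 170 164 161 166 166 168 165 160 157 170 212 222 170 166 171 175 174 171 168 176 176 173 170 165 102
249  75  63 150 168 163 161 164 165 170 167 159 148 137 141 144 158 168 169 173 175 171 169 174 177 174 170 166 101
252  63  62 150 168 162 163 165 165 169 165 156 135 136 137 137 156 175 169 174 174 171 168 176 177 173 167 165  98
255  60  57 146 169 164 160 165 164 168 160 147 131 128 129 129 141 161 162 173 172 170 167 175 177 173 169 166  92
277
```

```bash
python3 st.py
python3 - <<'E'
from h import *
c=bot.capture("wrist");g=cv2.cvtColor(c["img"],cv2.COLOR_BGR2GRAY)
s=bot.read_state();P=s["tool_pos"];M=R.from_rotvec(s["orientation"]).as_matrix()
m=(g<135).astype(np.uint8);m[:200]=0;m[238:]=0;m[:,:295]=0;m[:,345:]=0
n,l,st,ce=cv2.connectedComponentsWithStats(m);k=1+st[1:,4].argmax();x,y,w,h,a=st[k];print(st[k],ce[k])
ctr=[x+w/2-.5,y+h/2-.5]; print(P,"well",onz(c,[ctr],66),onz(c,[[x,ctr[1]],[x+w,ctr[1]],[ctr[0],y],[ctr[0],y+h]],66).round(1))
print("tip px",proj(c,[P+M@[x,0,70] for x in(0,10)]).round(1)); r=g[243,300:335].astype(int);print(r)
E
```

```text
23.75 [ 475.45 -235.88  211.17] yaw 90.18 [ 0.0019 -0.0004] [ 0.68 -0.73 -0.4 ] [-0.01 -0.    0.02] [-0.66  0.2 ]
[305 208  29  29 678] [318.59292035 221.82890855]
[ 475.94740493 -236.23879547  211.85705967] well [[ 477.35330176 -236.2765357    66.        ]] [[ 465.2 -236.3   66. ]
 [ 490.4 -236.2   66. ]
 [ 477.3 -223.9   66. ]
 [ 477.4 -249.9   66. ]]
tip px [[318.2 249.4]
 [318.2 234.7]]
[170 171 169 165 164 159 159 160 161 163 166 168 170 184 205 218 223 227
 234 232 210 183 172 170 166 169 169 174 177 177 177 178 177 176 176]
```

Request:
carry_out(
  jaw=0,
  plan=[
    {"tx": 0.3,"ty": -0.5,"tz": -20,"wx": 0,"wy": 0,"wz": 0},
    {"tx": 0,"ty": 0,"tz": -30,"wx": 0,"wy": 0,"wz": 0},
    {"tx": 0,"ty": 0,"tz": -18,"wx": 0,"wy": 0,"wz": 0},
    {"tx": 0,"ty": 0,"tz": -3,"wx": 0,"wy": 0,"wz": 0},
    {"tx": 0,"ty": 0,"tz": -2,"wx": 0,"wy": 0,"wz": 0},
    {"tx": 0,"ty": 0,"tz": -2,"wx": 0,"wy": 0,"wz": 0},
    {"tx": 0,"ty": 0,"tz": -2,"wx": 0,"wy": 0,"wz": 0},
    {"tx": 0,"ty": 0,"tz": 0,"wx": 0,"wy": 0,"wz": 0},
  ],
)

```text
clock: 24.6
tool_pos: [474.9, -236.9, 133.2]
orientation: [2.218, 2.223, 0.0]
force: [-0.1, -0.3, -1.2]
opening: 0.084
gripper_force: 58.7
```

```bash
python3 st.py
```

```text
24.6 [ 474.87 -236.86  133.15] yaw 90.12 [ 0.0009 -0.0007] [-0.09 -0.31 -1.17] [-0.01 -0.02 -0.04] [-0.61  0.12]
```

Request:
carry_out(
  jaw=0,
  plan=[
    {"tx": 0.3,"ty": 0,"tz": -4,"wx": 0,"wy": 0,"wz": 0},
    {"tx": 0,"ty": 0,"tz": -5,"wx": 0,"wy": 0,"wz": 0},
    {"tx": 0,"ty": 0,"tz": -7,"wx": 0,"wy": 0,"wz": 0},
    {"tx": 0,"ty": 0,"tz": -7,"wx": 0,"wy": 0,"wz": 0},
    {"tx": 0,"ty": 0,"tz": -7,"wx": 0,"wy": 0,"wz": 0},
    {"tx": 0,"ty": 0,"tz": 0,"wx": 0,"wy": 0,"wz": 0},
  ],
)

```text
clock: 25.2
tool_pos: [473.8, -236.1, 101.1]
orientation: [-2.217, -2.222, 0.001]
force: [0.3, 0.2, -0.4]
opening: 0.084
gripper_force: 58.7
```

Request:
carry_out(
  jaw=0,
  plan=[
    {"tx": 0,"ty": 0,"tz": -7,"wx": 0,"wy": 0,"wz": 0},
    {"tx": 0,"ty": 0,"tz": -7,"wx": 0,"wy": 0,"wz": 0},
    {"tx": 0,"ty": 0,"tz": -4,"wx": 0,"wy": 0,"wz": 0},
    {"tx": 0,"ty": 0,"tz": -3,"wx": 0,"wy": 0,"wz": 0},
    {"tx": 0,"ty": 0,"tz": 0,"wx": 0,"wy": 0,"wz": 0},
    {"tx": 0,"ty": 0,"tz": 0,"wx": 0,"wy": 0,"wz": 0},
  ],
)

```text
clock: 25.8
tool_pos: [474.9, -236.6, 81.6]
orientation: [2.219, 2.224, 0.0]
force: [0.6, 0.0, -0.4]
opening: 0.088
gripper_force: 58.7
```

```bash
python3 st.py
```

```text
25.8 [ 474.9  -236.57   81.56] yaw 90.13 [0.0001 0.0001] [ 0.62  0.04 -0.44] [-0.04 -0.01  0.04] [-0.57  0.07]
```

Request:
carry_out(
  jaw=0,
  plan=[
    {"tx": 0,"ty": 0,"tz": -2,"wx": 0,"wy": 0,"wz": 0},
    {"tx": 0,"ty": 0,"tz": -1,"wx": 0,"wy": 0,"wz": 0},
    {"tx": 0,"ty": 0,"tz": -1,"wx": 0,"wy": 0,"wz": 0},
    {"tx": 0,"ty": 0,"tz": 0,"wx": 0,"wy": 0,"wz": 0},
    {"tx": 0,"ty": 0,"tz": 0,"wx": 0,"wy": 0,"wz": 0},
  ],
)

```text
clock: 26.3
tool_pos: [474.8, -236.6, 77.5]
orientation: [2.219, 2.224, 0.0]
force: [0.0, -1.4, -1.5]
opening: 0.078
gripper_force: 58.7
```

Request:
carry_out(
  jaw=0,
  plan=[
    {"tx": 0,"ty": 0,"tz": -0.7,"wx": 0,"wy": 0,"wz": 0},
    {"tx": 0,"ty": 0,"tz": 0,"wx": 0,"wy": 0,"wz": 0},
    {"tx": 0,"ty": 0,"tz": 0,"wx": 0,"wy": 0,"wz": 0},
  ],
)

```text
clock: 26.6
tool_pos: [474.8, -236.6, 76.8]
orientation: [-2.219, -2.224, -0.0]
force: [0.2, -0.6, -1.6]
opening: 0.083
gripper_force: 58.7
```

Request:
carry_out(
  jaw=30,
  plan=[
    {"tx": 0,"ty": 0,"tz": 0,"wx": 0,"wy": 0,"wz": 0},
    {"tx": 0,"ty": 0,"tz": 0,"wx": 0,"wy": 0,"wz": 0},
    {"tx": 0,"ty": 0,"tz": 0,"wx": 0,"wy": 0,"wz": 0},
    {"tx": 0,"ty": 0,"tz": 0,"wx": 0,"wy": 0,"wz": 0},
    {"tx": 0,"ty": 0,"tz": 0,"wx": 0,"wy": 0,"wz": 0},
  ],
)

```text
clock: 27.1
tool_pos: [474.8, -236.6, 76.9]
orientation: [2.219, 2.224, 0.0]
force: [0.4, 0.6, 0.6]
opening: 0.347
gripper_force: 0.0
```

Request:
carry_out(
  jaw=30,
  plan=[
    {"tx": 0,"ty": 0,"tz": 8,"wx": 0,"wy": 0,"wz": 0},
    {"tx": 0,"ty": 0,"tz": 15,"wx": 0,"wy": 0,"wz": 0},
    {"tx": 0,"ty": 0,"tz": 20,"wx": 0,"wy": 0,"wz": 0},
    {"tx": 0,"ty": 0,"tz": 25,"wx": 0,"wy": 0,"wz": 0},
    {"tx": 0,"ty": -15,"tz": 30,"wx": 0,"wy": 0,"wz": 0},
    {"tx": 0,"ty": -20,"tz": 30,"wx": 0,"wy": 0,"wz": 0},
    {"tx": 0,"ty": 0,"tz": 0,"wx": 0,"wy": 0,"wz": 0},
    {"tx": 0,"ty": 0,"tz": 0,"wx": 0,"wy": 0,"wz": 0},
  ],
)

```text
clock: 27.9
tool_pos: [475.3, -272.3, 206.5]
orientation: [2.218, 2.22, 0.001]
force: [0.1, 1.4, -0.2]
opening: 0.347
gripper_force: 0.0
```

```bash
python3 st.py
python3 - <<'E'
from h import *
bot.capture("side");c=bot.capture("wrist");im=c["img"];cv2.imwrite("pics/w12.png",im)
hsv=cv2.cvtColor(im,cv2.COLOR_BGR2HSV);m=cv2.inRange(hsv,(9,135,110),(18,255,255));n,l,st,ce=cv2.connectedComponentsWithStats(m)
for i in range(1,n):
  if st[i,4]>60:
    x,y,w,h,a=st[i];print(st[i],ce[i],"if collar z70:",onz(c,[[x,y+h/2],[x+w,y+h/2],[x+w/2,y],[x+w/2,y+h]],70).round(1).tolist())
for P in([475.5,-237.5,70],[475.5,-237.5,107],[475.5,-254,107],[475.5,-221,107],[475.5,-254,70],[475.5,-221,70],[459,-237.5,70],[492,-237.5,70]): print(P,proj(c,[P])[0].round(1))
E
```

```text
27.9 [ 475.28 -272.32  206.55] yaw 90.05 [ 0.0022 -0.0017] [ 0.07  1.42 -0.18] [ 0.04  0.01 -0.04] [-0.64  0.24]
[310 162  13  48 279] [313.81362007 182.38351254] if collar z70: [[468.8, -239.1, 70.0], [479.4, -239.0, 70.0], [474.0, -219.8, 70.0], [474.1, -259.0, 70.0]]
[475.5, -237.5, 70] [318.3 184.1]
[475.5, -237.5, 107] [318.5 190.8]
[475.5, -254, 107] [318.4 213.5]
[475.5, -221, 107] [318.6 167.3]
[475.5, -254, 70] [318.2 204. ]
[475.5, -221, 70] [318.3 163.6]
[459, -237.5, 70] [298.  184.1]
[492, -237.5, 70] [338.5 184.2]
```

```bash
python3 st.py
python3 - <<'E'
from h import *
c=bot.capture("wrist");im=c["img"]
h=cv2.cvtColor(im,cv2.COLOR_BGR2HSV)
print("sat rows; cols",list(range(290,350,3)))
for y in range(156,222,3): print(y,' '.join(f"{x:3d}" for x in h[y,290:350:3,1]))
E
```

```text
28.0 [ 474.33 -270.75  204.65] yaw 90.16 [-0.0007  0.0006] [ 0.19  0.22 -0.06] [ 0.04 -0.01  0.05] [-0.64  0.24]
sat rows; cols [290, 293, 296, 299, 302, 305, 308, 311, 314, 317, 320, 323, 326, 329, 332, 335, 338, 341, 344, 347]
156 105 101 101 101 101 102 105 102 102  99 101 101 101 103 100 100 101 100  98  99
159 105 100 102 101 101 103 105 102  99  99 100 102 100 102  99  99 100 100  99  98
162 104 100 101 102 101 103 105 107 109 125 116 109 105 102 100  98 101 100  99  98
165 106 104 101 102 101 108 136 132 163 166 161 134 130 110 100 101 100 102  98  98
168 105 102 102 103 114 130 125 133 160 144 129 127 125 126 114 102 100 100  99 100
171 105 104 103 103 131 125 126 136 157 131 117 124 124 126 126 108 101  99 100  98
174 104 102 103 122 126 126 127 138 158 132 117 124 125 125 123 115 101 101 100  97
177 104 102 107 132 127 125 125 134 159 134 116 125 125 126 126 124 107 101 100  98
180 104 102 107 131 129 125 125 136 159 132 115 125 127 124 124 123 111 102 101  99
183 104 102 109 131 129 127 127 138 157 130 116 125 126 126 125 124 109 101  99  99
186 107 102 106 132 127 127 129
[... 276 characters left out ...]
 126 115 104 102 102 100  98
198 104 102 100 100 103 123 130 136 159 128 111 125 126 117 105  98 102 103 100  99
201 101 101 102 102 102 102 121 135 158 127 109 122 116 102 102  99 102 102  99  99
204 101 101 103 101 101 105 105 111 157 126 109 118 101 100 101 101 101 101 100  97
207 104 103 102 100 100 104 104 113 159 127 109 114 103 100 100 101 100 102 100  99
210 103 103 104 102 101 106 106 105 144 130 110 112 103 104 100 100 101 103 100 100
213 102 102 102 102 101 102 104 102 105 106 106 101 102 101 102 100  99 101 100 101
216 103 102 102 102 102 105 105 101 101 100  99  99 103 102 101 100 101 101  99 102
219 104 100 103 101 101 103 108 105 102  99  99 100 101 100 101 100 100 102  99 100
```

The collar shows round and flat at the well, at about px (317,183), and the wing is upright. The gripper is clear, so I'm handing in.

```bash
python3 -c "
from station import bot
print(bot.hand_in())"
```

```text
the job is handed in; nothing more can be done
None
```

The job is handed in: the last camera checks showed the knob's pointer about 2° from the orange dot, inside the ±5° tolerance. They also showed the key upright in its well with the gripper open and clear. The verdict was not reported back.

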